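# Change over the soldering frame: clamp a batch of driver boards

## Robot

A 7-joint arm with a two-finger parallel gripper is mounted at the origin on the work surface. World frame = base frame: x ahead of the robot, y to its left, z up, the work surface at z = 0. Lengths are in mm, angles in rad, forces in N, time in s.
With the tool pointing down it reaches from about 350 to 900 mm from the base axis. Payload 19.9 kg.
Tool frame: the origin (TCP) lies between the finger pads; the fingertips stand 22 mm ahead of it and the grasp point (between the pads) lies 3 mm ahead of it; z points along the fingers, y is the direction in which the jaws open and shut (so a half turn about z gives the same grasp; the last joint's range is limited). The gripper opens to 85 mm and grips with 20 to 120 N. Pads are 22 mm wide; open, the fingers measure 114 mm over their backs; the gripper's body (76 mm by 85 mm) begins 54 mm behind the grasp point. The pads swing forward as they close: fully open they stand 13 mm farther back than shut.
Start: joints at [-1.188, 0.417, -0.01, 1.614, 0.005, 1.111, -0.053], TCP at [257.004, 569.695, 253.26] pointing down, gripper open.
Joint ranges: [-2.81, 2.81], [-0.39, 2.02], [-1.27, 1.25], [0.06, 2.57], [-1.19, 4.33], [0.19, 2], [-2.82, 2.82]. Speed limits (rad/s): [1.89, 1.89, 2.39, 2.39, 3.01, 3.01, 3.01].

## Interface

Orientations are given as a unit quaternion [w, x, y, z].
In Python, from station import arm, cams gives the robot as it stands.
- The arm moves only by the tool move_arm, never from a script. Its argument "deltas" is a list of rows, each a list of 2 entries, a list of its own where there are three numbers: the shift along the world's x, y, z in mm, then the turn about the world's z in rad. In form: [[[x, y, z], twist], ...]. A call has exactly 5 rows; each row shifts and turns the commanded pose from where the row before left it; what a row does not reach is not made up. A row lasts 1/8 s, in which the tool goes at most 62.5 mm and 10.7 degrees, less where a joint would pass 70% of its speed; a pose out of reach is approached as far as the arm can. A call with a gripper value outside its range is refused whole. "gripper" is the gripper's target within -1 to 1 (shut at 1, half-way at 0, fully open at -1), set as the call begins (left out, the last holds). The fingers move at their own pace and stop on an object; "squeeze" is the grip in N (left out, the last holds). Time passes only in rows, so rows that do not move let the fingers close, or fill a call up. It gives the time, the measured TCP pose, the force and the opening at its end, in the units of the state.
- arm.sense(): the state, without advancing time (a new reading comes with each control period).
- cams.grab_frame(name): name is "scene" or "top" or "wrist"; returns (picture, depth): 420x560x3 uint8, red, green, blue; 420x560 float32, mm along the optical axis (not along the pixel's ray), 0 where there is no reading.
- cams.get_calibration(name): a dict with "vertical_fov" (degrees; the focal length in pixels is half the picture's height over the tangent of half this angle, whatever the lens; pixels are square), "cx", "cy" (the principal point, pixels), "origin" and "rotation" of the camera in the world; the wrist camera has in their place "hand_eye" (4x4, takes a point from camera to tool coordinates, whose origin is the TCP and whose axes are the flange's). Camera axes: x right, y up, looking along -z (the intrinsics and any distortion apply to the point x, -y, -z); pixel columns grow to the right and rows downward; lengths in mm; the calibration is good to about 2 mm. A picture is of the moment at which its call begins: read the wrist's pose just before it. get_calibration takes no time and is no camera call.
- arm.sign_off(): hands the job in, once; it reports no verdict.
The state is a dict: "clock": time; "joints": joint angles; "qvel": joint speeds; "joint_efforts": joint torques, N m; "tcp_pos": TCP position; "orientation": TCP orientation; "force": force on the tool from outside, world axes, zero at the start; "torque": the same for the moment, N m; "gripper_width": finger opening in mm.
Only numpy, scipy, OpenCV 4.12 (cv2) and the standard library are available. Lean on these libraries where they do the work, as an engineer would, in place of code of your own. Each camera call takes 0.05 s, during which the arm holds its last target.

## Task

Get the loose driver boards on the bench ready for soldering: first loosen the clamp knob of the holding frame fully, only then slide its movable rail all the way open, take the finished small module out and lay it flat in the grey outgoing tray, and lay every board flat on the frame's plate, side by side between the two rails, each with its white connector facing the fixed rail. Then, with the clamp still loose, slide the rail up until all the boards sit snugly between both rails, and turn the clamp knob fully tight. Leave the other things on the bench where they are.

Things in the scene. Friction and masses are not known exactly. Their poses are not given: they have to be found in the camera images.
- frame: Board frame fixed to the bench: aluminium plate 170 (x) x 320 (y) x 8 mm. Origin: centre of its underside; z up, x towards the fixed rail, y along the rails. The fixed rail is a dark steel bar, y -100 to +100 mm, 14 mm wide, rising 14 mm above the plate; its inner face (facing -x) is at x = +55 mm. Boards lie on the plate (z = 8 mm) between it and the sliding rail.
- rail (a joint): Sliding rail's position (m): steel bar 200 mm along frame y, 12 wide, rising 14 mm above the plate, slides along frame x. 0 = fully open at its stop, inner face at frame x = -55 mm; grows to +x (closing), up to 0.09. Gap between the rails = 0.110 minus this. Takes 4 N plus 15 N per m/s; stays where left. Its end blocks, 36 (x) x 50 (y) mm, centred at frame y = +-125 mm, are as high as it.
- rail_grip (a point): Centre of the top of the sliding rail's grip: a black upright tab 14 mm (frame x) x 30 mm (frame y), 32 mm high above the rail, its top 54 mm above the bench, on the rail's end block at frame y = +130 mm, in line with the rail. Axes as the frame's; moves with the rail.
- clamp (a joint): Clamp knob's angle (rad): 0 = fully loose, 1.4 = fully tight, stops at both ends. Grows clockwise seen from above (clockwise tightens). Turns with 0.05 N m and stays where left. It is mounted on the sliding rail, but the simulation does not brake the rail by it.
- clamp_grip (a point): On the clamp knob's axis at the height to grip, 59 mm above the bench, on the rail's end block at frame y = -130 mm; moves with the rail, turns with the knob. The black knob: round foot of 18 mm radius and an upright bar grip 34 mm along this point's x, 14 mm thick along its y, 32 mm high, top 7 mm above this point. At clamp = 0 the bar lies along the frame's x.
- board1: Driver board, one of up to three alike (None if absent), 0.11-0.18 kg: green circuit board on an aluminium plate, 70 (x) x 50 (y) mm, 8 mm thick. Origin: centre of underside; x towards the white connector, z up. To grip: black transformer with a copper band, 30 (x) x 26 (y) mm, from 8 to 34 mm high, centred at x = -3 mm. Connector 10 x 34 mm, 8 to 20 mm high, along the +x edge.
- board1_conn (a point): Middle of the connector edge of board1: at x = +35 mm, y = 0, 4 mm above the underside; axes as the board's.
- board2: Driver board, one of up to three alike (None if absent), 0.11-0.18 kg: green circuit board on an aluminium plate, 70 (x) x 50 (y) mm, 8 mm thick. Origin: centre of underside; x towards the white connector, z up. To grip: black transformer with a copper band, 30 (x) x 26 (y) mm, from 8 to 34 mm high, centred at x = -3 mm. Connector 10 x 34 mm, 8 to 20 mm high, along the +x edge.
- board2_conn (a point): Middle of the connector edge of board2: at x = +35 mm, y = 0, 4 mm above the underside; axes as the board's.
- board3: Driver board, one of up to three alike (None if absent), 0.11-0.18 kg: green circuit board on an aluminium plate, 70 (x) x 50 (y) mm, 8 mm thick. Origin: centre of underside; x towards the white connector, z up. To grip: black transformer with a copper band, 30 (x) x 26 (y) mm, from 8 to 34 mm high, centred at x = -3 mm. Connector 10 x 34 mm, 8 to 20 mm high, along the +x edge.
- board3_conn (a point): Middle of the connector edge of board3: at x = +35 mm, y = 0, 4 mm above the underside; axes as the board's.
- module: Finished small module, lying between the rails of the frame at the start, 0.08 kg: green board 50 (x) x 40 (y) mm, 8 mm thick, no connector. Origin: centre of its underside, z up, x as the frame's x at the start. To grip: the upright round steel can in its middle, 24 mm across, from 8 to 32 mm high.
- tray: Grey outgoing tray, fixed to the bench: open box 110 (x) x 90 (y) x 22 mm high, walls 4 mm. Origin: centre of its underside, z up.
- tray_in (a point): Centre of the tray's inner floor; axes as the tray's.
- spool: Steel solder spool standing on end, 56 mm across, 40 mm high; a bystander, to be left alone. Origin: centre of its underside, on the bench.
- flux: Small clear bottle with black cap, 36 mm across, 75 mm high; a bystander, to be left alone. Origin: centre of its underside, on the bench.
- driver: Screwdriver lying flat, 160 mm long; a bystander, to be left alone. Origin: between handle and tip, on the bench.
- brush: Brush lying flat, 150 mm long; a bystander, to be left alone. Origin: between handle and tip, on the bench.
- cup: Small open steel cup, 52 mm across, 50 mm high; a bystander, to be left alone. Origin: centre of its underside, on the bench.
- tin: Flat round brass tin, 48 mm across, 30 mm high; a bystander, to be left alone. Origin: centre of its underside, on the bench.
- sponge: Yellow sponge, 60 x 45 x 18 mm; a bystander, to be left alone. Origin: centre of its underside, on the bench.

How it is judged:
By the outcome, as a careful person would: the job done as asked, in the order asked, and still so for the second after the job is handed in, with the robot touching nothing.
Of board1, board2, board3 only 2 to 3 are there at a start; the rules pass over those that are not, and their reading is None.
At some moment in a run one of board1, board2, board3 may be knocked a few centimetres aside while the robot is not near it.
Once in a run the grip may slacken for a moment while it holds something.
It also fails if it takes over 210 s, if anything falls off the work surface, if the arm or the gripper's body presses on something with over 40 N, if the wrist force passes 120 N, or if a joint passes its speed limit or range.

## Working session

There is one attempt and no reset: what is moved stays moved. The work goes in short steps, Python scripts to look and compute and a tool call to move; the robot and the scene stay as the last step left them, time stands still between calls to the robot, and variables do not carry over. Pictures are saved under pics/ and viewed, and the job is handed in when it is done.

Besides the shell and the picture viewer there is one more tool, called after "Emit:" in YAML: its name, and indented under it one key for each argument. move_arm: Moves the arm, as the interface text tells. Its arguments: {"type":"object","properties":{"deltas":{"type":"array"},"gripper":{"type":"number"},"squeeze":{"type":"number"}},"required":["deltas"]}

```bash
ls; mkdir -p pics; python3 - <<'E'
from station import arm, cams
import cv2
print(arm.sense())
for n in ["scene","top","wrist"]:
    p,d=cams.grab_frame(n)
    cv2.imwrite(f"pics/{n}0.png",p[:,:,::-1])
    print(n,cams.get_calibration(n),d.min(),d.max())
E
```

```text
pics
{'clock': 0.0, 'joints': array([-1.18849883,  0.41795858, -0.01032067,  1.61423468,  0.00468495,
        1.11071112, -0.05302195]), 'qvel': array([-0.00142029,  0.00055178, -0.0002685 , -0.0009143 ,  0.00053574,
        0.0002127 ,  0.00043496]), 'joint_efforts': array([-8.38750148e-04, -8.64438844e+01,  6.78097475e-01, -4.34907746e+01,
        1.89797615e-02,  7.41064228e-03,  6.93948749e-06]), 'tcp_pos': array([256.86620137, 569.38699805, 252.64434989]), 'orientation': array([-9.88707248e-05,  2.10318462e-01,  9.77632717e-01, -6.36174916e-04]), 'force': array([0.39099861, 0.2211791 , 0.46131589]), 'torque': array([0.0118983 , 0.01533562, 0.00411716]), 'gripper_width': 85.16376490860203}
scene {'vertical_fov': 51.41310368685447, 'cx': 279.67023882430595, 'cy': 209.08618102487134, 'origin': array([1276.35177899, -397.65345589, 1019.9924071 ]), 'rotation': array([0.79108796, 0.29455785, 0.18864817, 0.50182406])} 0.0 3498.3877
top {'vertical_fov': 45.900870984020926, 'cx': 274.99213030974533, 'cy': 211.14002688726592, 'origin': array([ 313.61542878,  -49.26232381, 1258.23005562]), 'rotation': array([-0.69898477, -0.07189597,  0.06260985,  0.70875332])} 0.0 2260.5298
wrist {'vertical_fov': 64.47761040117659, 'cx': 280.2259958073102, 'cy': 211.4870219861313, 'hand_eye': array([[ 7.08404165e-04,  9.58991130e-01,  2.83435197e-01,
         7.13104581e+01],
       [ 9.99999714e-01, -6.04461504e-04, -4.54180510e-04,
        -3.06929755e-01],
       [-2.64229415e-04,  2.83435437e-01, -9.58991284e-01,
        -1.21146683e+02],
       [ 0.00000000e+00,  0.00000000e+00,  0.00000000e+00,
         1.00000000e+00]])} 0.0 1332.526
```

View pics/scene0.png

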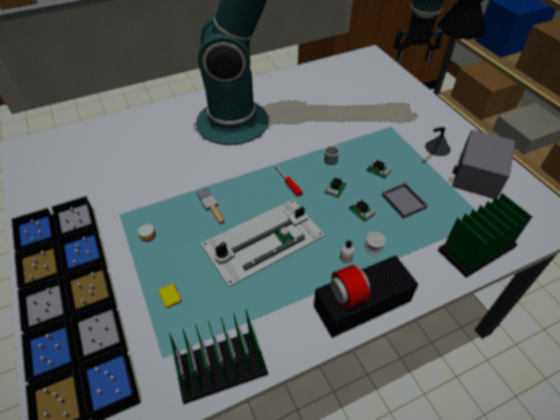

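View pics/top0.png

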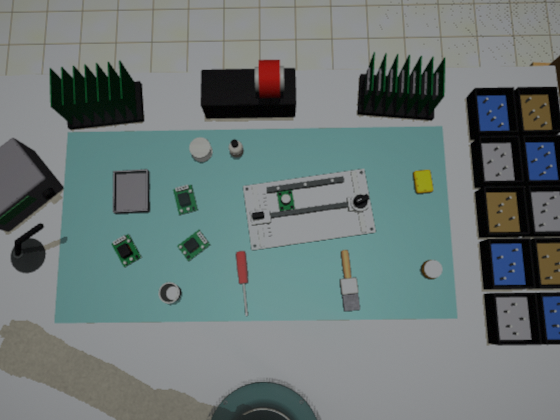

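View pics/wrist0.png

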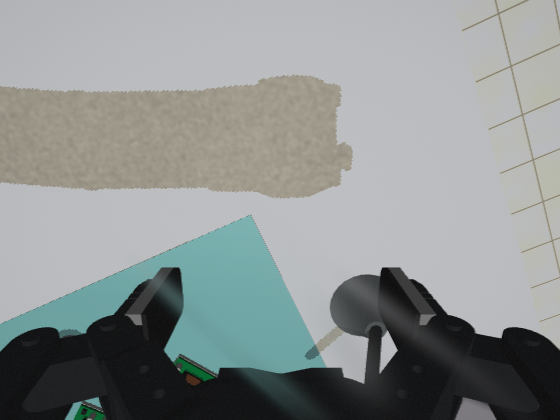

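Both views show three boards (top view pixels (186,200), (126,250), (193,244)). The frame is at about (308,208), its grip tab left (258,215) and knob right (360,202), and the tray is at (132,192).

```bash
cat > h.py <<'E'
from station import arm, cams
import cv2, numpy as np
from scipy.spatial.transform import Rotation as R
def q2R(q): return R.from_quat([q[1],q[2],q[3],q[0]]).as_matrix()
def cam(name, st=None):
    c=cams.get_calibration(name); f=210/np.tan(np.radians(c['vertical_fov']/2))
    if name=='wrist':
        st=st or arm.sense(); H=np.array(c['hand_eye']); Rt=q2R(st['orientation'])
        Rm=Rt@H[:3,:3]; o=Rt@H[:3,3]+st['tcp_pos']
    else: Rm=q2R(c['rotation']); o=np.array(c['origin'])
    return f,c['cx'],c['cy'],Rm,o
def ray(C,uv,z):
    f,cx,cy,Rm,o=C; uv=np.atleast_2d(np.array(uv,float))
    d=np.c_[(uv[:,0]-cx)/f,-(uv[:,1]-cy)/f,-np.ones(len(uv))]@Rm.T
    return o+d*((z-o[2])/d[:,2])[:,None]
def dep(C,uv,D):
    f,cx,cy,Rm,o=C; uv=np.atleast_2d(np.array(uv,float))
    dd=D[uv[:,1].astype(int),uv[:,0].astype(int)]
    d=np.c_[(uv[:,0]-cx)/f,-(uv[:,1]-cy)/f,-np.ones(len(uv))]@Rm.T
    return o+d*dd[:,None]
def grab(name,save=None):
    st=arm.sense(); C=cam(name,st); p,d=cams.grab_frame(name)
    if save: cv2.imwrite(f'pics/{save}.png',p[:,:,::-1])
    return p,d,C
def w(st=None):
    st=st or arm.sense(); Rt=q2R(st['orientation'])
    print('t',round(st['clock'],2),'tcp',st['tcp_pos'].round(1),'yaw(toolx)',round(float(np.arctan2(Rt[1,0],Rt[0,0])),3),'z',Rt[:,2].round(3),'F',st['force'].round(1),'w',round(st['gripper_width'],1))
E
python3 - <<'E'
from h import *
p,d,C=grab('top'); 
for n,uv,z in [('frameTL',(246,186),8),('frameTR',(366,171),8),('frameBR',(374,233),8),('frameBL',(255,247),8),('tray',(132,192),2),('b1',(186,200),34),('b2',(126,250),34),('b3',(193,244),34),('knob',(360,202),66),('tab',(258,215),54),('mat',(300,300),0)]:
    print(n,ray(C,uv,z)[0].round(),dep(C,uv,d)[0].round())
im=cv2.resize(p[120:330,50:330,::-1],None,fx=2.8,fy=2.8,interpolation=cv2.INTER_CUBIC);cv2.imwrite('pics/topz.png',im)
im=cv2.resize(p[150:270,230:390,::-1],None,fx=4.8,fy=4.8,interpolation=cv2.INTER_CUBIC);cv2.imwrite('pics/topf.png',im)
w()
E
```

```text
frameTL [622.  40.   8.] [623.  40.   7.]
frameTR [ 658. -272.    8.] [ 661. -274.   -4.]
frameBR [ 494. -285.    8.] [ 496. -287.   -1.]
frameBL [463.  18.   8.] [463.  17.  10.]
tray [613. 338.   2.] [612. 338.   3.]
b1 [582. 190.  34.] [582. 191.  32.]
b2 [457. 337.  34.] [457. 336.  38.]
b3 [470. 170.  34.] [470. 170.  34.]
knob [ 563. -244.   66.] [ 563. -244.   66.]
tab [537.   7.  54.] [537.   7.  52.]
mat [330. -94.   0.] [330. -94.   5.]
t 0.2 tcp [256.9 569.5 252.9] yaw(toolx) 2.718 z [-0.    -0.001 -1.   ] F [0.4 0.2 0.3] w 85.4
```

View pics/topz.png

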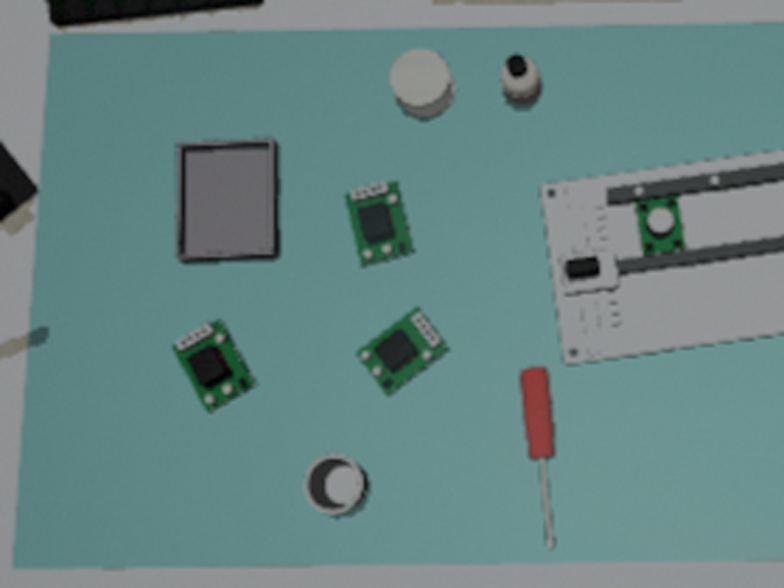

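View pics/topf.png

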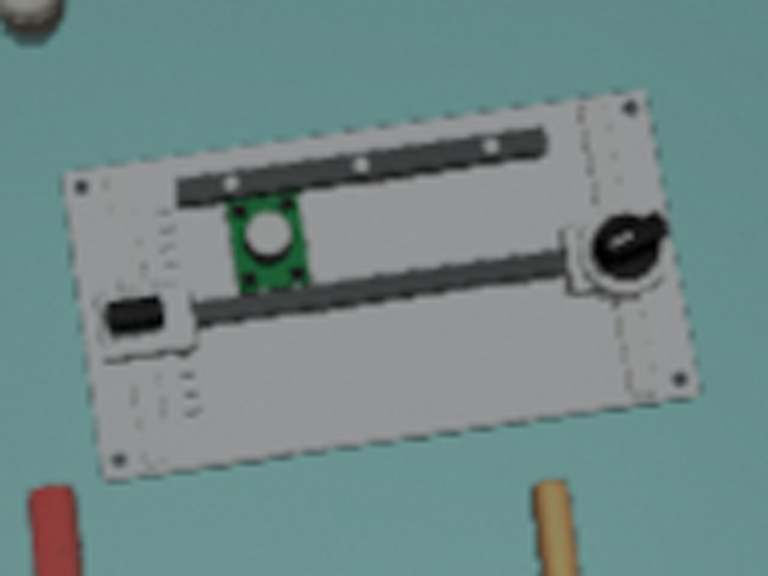

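Frame yaw is about 0.12 rad and the knob is near its tight end. I'll move over the knob for a closer look.

Emit:
move_arm:
  deltas:
    - [[15,-40,0],-0.043]
    - [[15,-40,0],-0.043]
    - [[15,-40,0],-0.043]
    - [[15,-40,0],-0.043]
    - [[15,-40,0],-0.043]
  gripper: -0.3

```text
clock: 0.82
tcp_pos: [332.3, 368.3, 253.2]
orientation: [-0.0, 0.315, 0.949, -0.0]
force: [0.3, 1.1, 1.1]
gripper_width: 55.4
```

Emit:
move_arm:
  deltas:
    - [[15,-40,0],-0.043]
    - [[15,-40,0],-0.043]
    - [[15,-40,0],-0.043]
    - [[15,-40,0],-0.043]
    - [[15,-40,0],-0.043]

```text
clock: 1.45
tcp_pos: [407.3, 168.4, 253.3]
orientation: [0.0, 0.415, 0.91, 0.0]
force: [0.6, -0.2, 0.2]
gripper_width: 55.7
```

Emit:
move_arm:
  deltas:
    - [[15,-40,0],-0.043]
    - [[15,-40,0],-0.043]
    - [[15,-40,0],-0.043]
    - [[15,-40,0],-0.043]
    - [[15,-40,0],-0.043]

```text
clock: 2.08
tcp_pos: [482.3, -31.6, 253.3]
orientation: [0.0, 0.51, 0.86, 0.0]
force: [0.3, 0.3, 0.3]
gripper_width: 55.3
```

Emit:
move_arm:
  deltas:
    - [[15,-40,-10],-0.043]
    - [[15,-40,-10],-0.043]
    - [[15,-40,-10],-0.043]
    - [[15,-40,-10],-0.043]
    - [[15,-40,-10],-0.043]

```text
clock: 2.7
tcp_pos: [557.4, -231.5, 202.7]
orientation: [-0.0, 0.599, 0.801, -0.0]
force: [1.0, 1.6, 0.0]
gripper_width: 55.5
```

```bash
python3 - <<'E'
from h import *
w(); p,d,C=grab('wrist','wk1'); 
E
```

```text
t 2.7 tcp [ 557.4 -231.5  202.7] yaw(toolx) 1.857 z [-0.  0. -1.] F [1.  1.6 0. ] w 55.5
```

View pics/wk1.png

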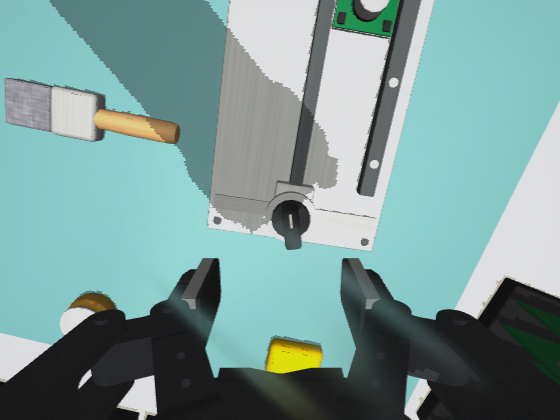

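The wrist view shows the knob at (290,222), the bar nearly vertical in the picture, and the fixed rail and module at upper right.

```bash
python3 - <<'E'
from h import *
p,d,C=grab('wrist')
v,u=np.mgrid[0:420,0:560]
P=dep(C,np.c_[u.ravel(),v.ravel()],d).reshape(420,560,3)
m=(P[...,2]>60)&(P[...,2]<70)&(abs(P[...,0]-563)<50)&(abs(P[...,1]+244)<50)&(v<265)
q=P[m]; print(m.sum(),q.mean(0).round(1), cv2.minAreaRect(q[:,:2].astype(np.float32)))
mm=(p.max(2)<60)&(v>190)&(v<260)&(u>255)&(u<320)
# rails: dark region height ~22
m2=(abs(P[...,2]-22)<4)&(p.max(2)<120)&(v<200)&(u>280)
q=P[m2]; 
n,l,s,c=cv2.connectedComponentsWithStats(m2.astype(np.uint8))
for i in range(1,n):
    if s[i,4]>300:
        q=P[l==i]; print(s[i],q[:,2].mean().round(1),cv2.minAreaRect(q[:,:2].astype(np.float32)))
cv2.imwrite('pics/wk1z.png',cv2.resize(p[150:290,200:400,::-1],None,fx=4,fy=4,interpolation=cv2.INTER_CUBIC))
# hand picks
for n,uv,z in [('screwBL',(217,220),8),('screwBR',(365,242),8)]: print(n,ray(C,uv,z)[0].round(1))
g=lambda uv:P[uv[1],uv[0]].round(1)
print('foot',g((270,215)),'bar top',g((290,222)),'end',g((293,240)))
E
```

```text
675 [ 572.5 -247.9   66. ] ((572.9539794921875, -248.96463012695312), (13.985124588012695, 34.15435028076172), 22.458154678344727)
[ 281    0   55  183 2522] 22.5 ((555.176025390625, -148.6158447265625), (31.634859085083008, 147.77590942382812), 11.568889617919922)
[ 361    0   60  191 3019] 22.4 ((624.623046875, -133.37002563476562), (13.876440048217773, 156.4221954345703), 7.692946910858154)
screwBL [ 505.7 -283.5    8. ]
screwBR [ 655.1 -264.8    8. ]
foot [ 553.8 -257.6   28.7] bar top [ 569.  -247.4   66. ] end [ 575.8 -261.7   65.9]
```

View pics/wk1z.png

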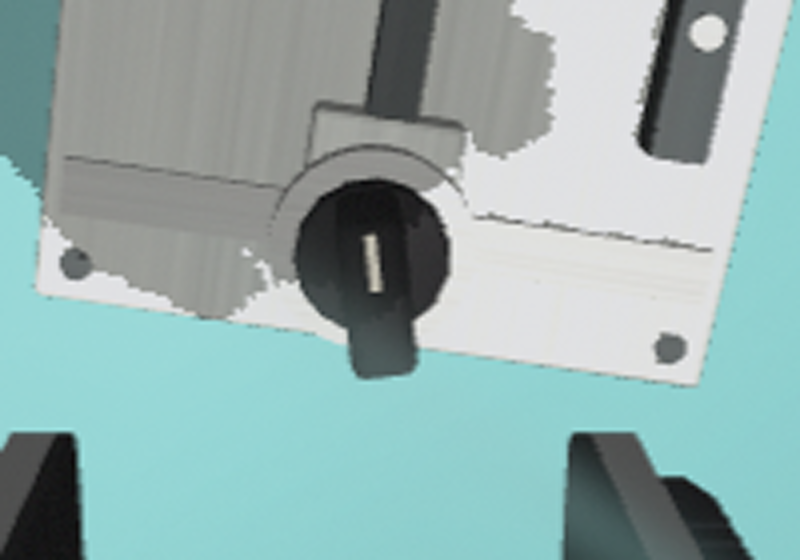

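Emit:
move_arm:
  deltas:
    - [[8,-9,-20],0.05]
    - [[8,-8.5,-30],0.055]
    - [[0,0,-30],0]
    - [[0,0,-30],0]
    - [[0,0,-30],0]

```text
clock: 3.42
tcp_pos: [573.0, -247.1, 62.3]
orientation: [-0.0, 0.556, 0.831, 0.0]
force: [0.2, 0.3, 0.1]
gripper_width: 55.4
```

Emit:
move_arm:
  deltas:
    - [[0,0,0],0]
    - [[0,0,0],0]
    - [[0,0,0],0]
    - [[0,0,0],0]
    - [[0,0,0],0]
  gripper: 1
  squeeze: 50

```text
clock: 4.05
tcp_pos: [573.6, -248.2, 64.7]
orientation: [0.001, 0.556, 0.831, 0.0]
force: [-3.1, 0.8, 8.7]
gripper_width: 12.7
```

```bash
python3 - <<'E'
from h import *
w(); print(arm.sense()['joints'].round(2), arm.sense()['torque'])
E
```

```text
t 4.05 tcp [ 573.6 -248.2   64.7] yaw(toolx) 1.963 z [ 0.002 -0.001 -1.   ] F [-3.1  0.8  8.7] w 12.7
[ 0.02  0.69  0.47  1.75 -0.42  0.79  1.08] [0.08606886 0.59465927 0.00884708]
```

Emit:
move_arm:
  deltas:
    - [[0,0,3],0.1]
    - [[0,0,0],0.14]
    - [[0,0,0],0.14]
    - [[0,0,0],0.14]
    - [[0,0,0],0.14]

```text
clock: 4.68
tcp_pos: [571.8, -248.4, 65.2]
orientation: [-0.001, 0.255, 0.967, -0.001]
force: [1.6, -7.3, -26.1]
gripper_width: 13.0
```

```bash
python3 - <<'E'
from h import *
w(); print(arm.sense()['joints'].round(2), arm.sense()['torque'])
E
```

```text
t 4.67 tcp [ 571.8 -248.4   65.2] yaw(toolx) 2.627 z [-0.002 -0.001 -1.   ] F [  1.6  -7.3 -26.1] w 13.0
[ 0.14  0.66  0.3   1.75 -0.26  0.77  1.63] [-1.70899922 -0.47423367 -0.03604952]
```

Emit:
move_arm:
  deltas:
    - [[0,0,-2],0.14]
    - [[0,0,0],0.14]
    - [[0,0,0],0.14]
    - [[0,0,0],0.14]
    - [[0,0,0],0.1]

```text
clock: 5.3
tcp_pos: [572.7, -248.7, 64.9]
orientation: [0.0, -0.072, 0.997, -0.001]
force: [-1.1, -4.2, -2.8]
gripper_width: 12.8
```

Emit:
move_arm:
  deltas:
    - [[0,0,0],0.06]
    - [[0,0,0],0.02]
    - [[0,0,0],0]
    - [[0,0,0],0]
    - [[0,0,0],0]

```text
clock: 5.92
tcp_pos: [572.9, -248.7, 64.8]
orientation: [0.0, -0.109, 0.994, -0.001]
force: [-3.8, -5.3, 3.3]
gripper_width: 12.8
```

```bash
python3 - <<'E'
from h import *
w(); print(arm.sense()['joints'].round(2), arm.sense()['torque'])
E
```

```text
t 5.92 tcp [ 572.9 -248.7   64.8] yaw(toolx) -2.923 z [ 0.    -0.001 -1.   ] F [-3.8 -5.3  3.3] w 12.8
[ 0.27  0.64  0.12  1.74 -0.1   0.76  2.23] [-1.01708112  0.80814089 -1.73896725]
```

Emit:
move_arm:
  deltas:
    - [[0,0,0],0]
    - [[0,0,0],0]
    - [[0,0,0],0]
    - [[0,0,50],0]
    - [[0,0,50],0]
  gripper: -0.3

```text
clock: 6.55
tcp_pos: [572.8, -247.5, 165.2]
orientation: [-0.0, -0.111, 0.994, 0.0]
force: [1.2, -0.4, 0.2]
gripper_width: 55.5
```

Emit:
move_arm:
  deltas:
    - [[-20,40,40],-0.17]
    - [[-20,40,0],-0.17]
    - [[0,30,0],-0.17]
    - [[0,30,0],-0.17]
    - [[0,0,0],-0.17]

```text
clock: 7.18
tcp_pos: [533.2, -105.1, 204.4]
orientation: [-0.0, 0.31, 0.951, 0.0]
force: [-0.2, -0.6, 0.3]
gripper_width: 55.3
```

```bash
python3 - <<'E'
from h import *
w(); grab('wrist','wk2'); 
E
```

```text
t 7.17 tcp [ 533.2 -105.1  204.4] yaw(toolx) 2.511 z [ 0.     0.001 -1.   ] F [-0.2 -0.6  0.3] w 55.3
```

View pics/wk2.png

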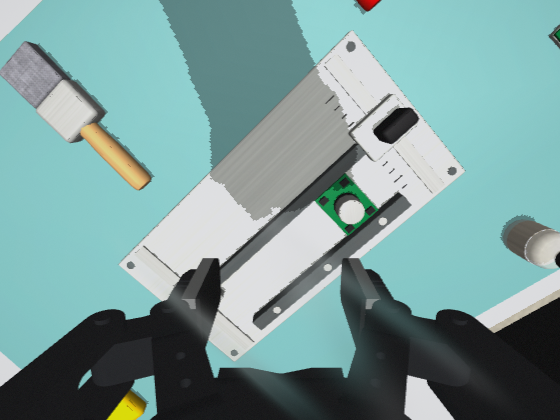

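The whole frame is visible: tab at (403,125), module at (348,208), screws at (130,265), (351,46), (452,171) and (234,352). The knob is hidden by the finger, so I'll check it from the top camera.

```bash
cat >> h.py <<'E'
def cloud(C,d):
    v,u=np.mgrid[0:420,0:560]
    return dep(C,np.c_[u.ravel(),v.ravel()],d).reshape(420,560,3),u,v
E
python3 - <<'E'
from h import *
p,d,C=grab('wrist'); P,u,v=cloud(C,d)
for uv in [(130,265),(351,46),(452,171),(234,352)]: print('screw',ray(C,uv,8)[0].round(1))
m=(P[...,2]>49)&(P[...,2]<59)&(v<180)&(u>330); q=P[m];print('tab',m.sum(),q.mean(0).round(1),cv2.minAreaRect(q[:,:2].astype(np.float32)))
m=(abs(P[...,2]-22)<4)&(p.max(2)<130)&(u>210)&(u<420)&(v>100)&(v<335)
n,l,s,c=cv2.connectedComponentsWithStats(m.astype(np.uint8))
for i in range(1,n):
    if s[i,4]>300:
        q=P[l==i]; print(s[i],q[:,2].mean().round(1),cv2.minAreaRect(q[:,:2].astype(np.float32)))
m=(abs(P[...,2]-40)<4)&(u>300)&(u<400)&(v>150)&(v<260); q=P[m]; print('can',m.sum(),cv2.minEnclosingCircle(q[:,:2].astype(np.float32)),q[:,2].mean())
g=(p[...,1].astype(int)>p[...,0]+40)&(p[...,1]>p[...,2].astype(int)+30)&(u>300)&(u<400)&(v>150)&(v<260);q=P[g];print('mod',g.sum(),cv2.minAreaRect(q[:,:2].astype(np.float32)))
p,d,C=grab('top'); P,u,v=cloud(C,d)
m=(P[...,2]>58)&(P[...,2]<72)&(abs(P[...,0]-573)<40)&(abs(P[...,1]+249)<40); q=P[m]; print('knob',m.sum(),q.mean(0).round(1),cv2.minAreaRect(q[:,:2].astype(np.float32)))
cv2.imwrite('pics/topk.png',cv2.resize(p[150:270,230:390,::-1],None,fx=4.8,fy=4.8,interpolation=cv2.INTER_CUBIC))
E
```

```text
screw [ 504.3 -280.2    8. ]
screw [467.9  18.9   8. ]
screw [617.3  36.7   8. ]
screw [ 653.3 -261.3    8. ]
tab 701 [538.8   8.   53.9] ((539.7800903320312, 8.4525728225708), (14.610224723815918, 29.895030975341797), 7.506350040435791)
[ 220  139  150  147 2471] 22.4 ((557.0162353515625, -116.61734008789062), (17.67967414855957, 193.47705078125), 8.051267623901367)
[ 255  192  157  137 2558] 22.3 ((621.6668090820312, -111.51976776123047), (14.480524063110352, 198.59642028808594), 7.546499252319336)
can 537 ((581.3729248046875, -61.21830368041992), 11.848480224609375) 40.38835990163421
mod 1015 ((541.9515991210938, -67.44055938720703), (129.48678588867188, 39.02639389038086), 8.78373908996582)
knob 83 [ 571.8 -247.1   65.4] ((572.4926147460938, -247.58717346191406), (34.10570526123047, 14.970318794250488), 10.365899085998535)
```

View pics/topk.png

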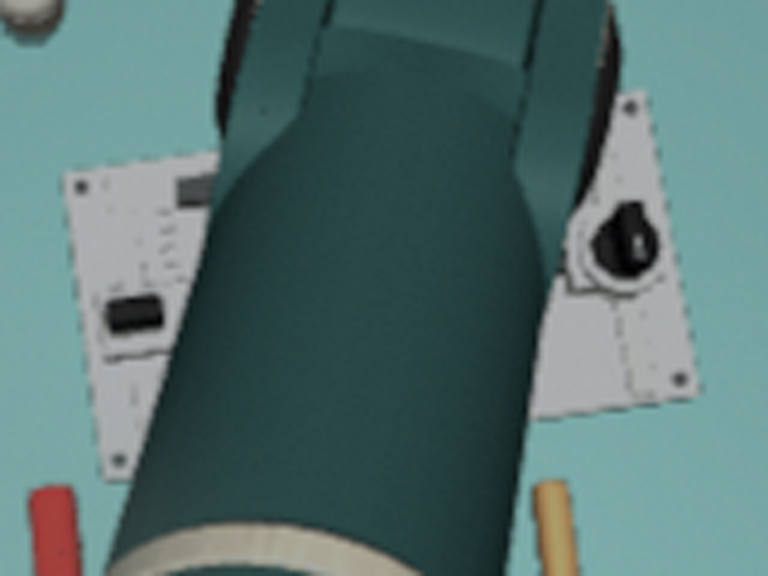

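Emit:
move_arm:
  deltas:
    - [[1.2,22.7,-10],-0.162]
    - [[1.2,22.7,-10],-0.162]
    - [[1.2,22.7,-10],-0.162]
    - [[1.2,22.7,-10],-0.162]
    - [[1.4,22.5,-10],-0.162]

```text
clock: 7.95
tcp_pos: [539.3, 5.7, 154.0]
orientation: [0.0, 0.659, 0.752, -0.0]
force: [-0.5, -0.1, -0.3]
gripper_width: 55.6
```

Emit:
move_arm:
  deltas:
    - [[0,0,-30],0]
    - [[0,0,-30],0]
    - [[0,0,-30],0]
    - [[0,0,-14],0]
    - [[0,0,0],0]

```text
clock: 8.57
tcp_pos: [539.0, 5.1, 49.9]
orientation: [-0.0, 0.658, 0.753, -0.0]
force: [0.5, -0.0, 0.8]
gripper_width: 55.2
```

Emit:
move_arm:
  deltas:
    - [[0,0,0],0]
    - [[0,0,0],0]
    - [[0,0,0],0]
    - [[0,0,0],0]
    - [[0,0,0],0]
  gripper: 1

```text
clock: 9.2
tcp_pos: [539.7, 5.6, 51.2]
orientation: [0.0, 0.659, 0.752, 0.0]
force: [-1.9, 0.2, 8.4]
gripper_width: 13.1
```

```bash
python3 -c "
from h import *
w()"
```

```text
t 9.2 tcp [539.7   5.6  51.2] yaw(toolx) 1.703 z [ 0.001  0.    -1.   ] F [-1.9  0.2  8.4] w 13.1
```

Emit:
move_arm:
  deltas:
    - [[-6,-0.8,0.5],0]
    - [[-6,-0.8,0.5],0]
    - [[-6,-0.7,0],0]
    - [[-6,-0.7,0],0]
    - [[-6,-0.8,0],0]

```text
clock: 9.82
tcp_pos: [508.9, 1.5, 51.3]
orientation: [0.0, 0.659, 0.752, -0.0]
force: [4.5, -1.5, -6.5]
gripper_width: 13.3
```

Emit:
move_arm:
  deltas:
    - [[-6,-0.8,0],0]
    - [[-6,-0.8,0],0]
    - [[-6,-0.8,0],0]
    - [[-5,-0.7,0],0]
    - [[-3,-0.4,0],0]

```text
clock: 10.45
tcp_pos: [482.9, -1.9, 51.3]
orientation: [0.0, 0.659, 0.752, 0.0]
force: [10.0, -0.1, -8.1]
gripper_width: 13.2
```

Emit:
move_arm:
  deltas:
    - [[-1.5,0,0],0]
    - [[0,0,0],0]
    - [[0,0,0],0]
    - [[0,0,0],0]
    - [[0,0,0],0]

```text
clock: 11.08
tcp_pos: [482.9, -1.9, 51.4]
orientation: [0.001, 0.659, 0.752, 0.001]
force: [13.5, -1.4, -17.0]
gripper_width: 12.9
```

Emit:
move_arm:
  deltas:
    - [[0,0,0],0]
    - [[0,0,0],0]
    - [[0,0,0],0]
    - [[0,0,30],0]
    - [[0,0,50],0]
  gripper: -0.3

```text
clock: 11.7
tcp_pos: [480.7, -2.0, 131.3]
orientation: [-0.001, 0.659, 0.752, -0.001]
force: [0.9, 0.9, -0.3]
gripper_width: 55.5
```

Emit:
move_arm:
  deltas:
    - [[15,-12,10],0.175]
    - [[15,-12,10],0.175]
    - [[15,-12,10],0.175]
    - [[15,-12,10],0.175]
    - [[15,-12,10],0.175]

```text
clock: 12.32
tcp_pos: [556.9, -62.2, 181.5]
orientation: [-0.0, 0.275, 0.961, -0.0]
force: [-1.0, -0.2, 0.4]
gripper_width: 55.7
```

Emit:
move_arm:
  deltas:
    - [[10,0,10],0.175]
    - [[5,0,10],0.175]
    - [[5,0,0],0.175]
    - [[5,0,0],0.175]
    - [[0,0,0],0]

```text
clock: 12.95
tcp_pos: [581.6, -61.9, 201.1]
orientation: [-0.0, -0.068, 0.998, 0.0]
force: [0.1, 0.3, 0.2]
gripper_width: 55.8
```

```bash
python3 - <<'E'
from h import *
w(); p,d,C=grab('wrist','wm1'); P,u,v=cloud(C,d)
m=(abs(P[...,2]-40)<4)&(abs(P[...,0]-581)<40)&(abs(P[...,1]+61)<40); q=P[m]; print('can',m.sum(),cv2.minEnclosingCircle(q[:,:2].astype(np.float32)),q[:,2].mean())
E
```

```text
t 12.95 tcp [581.6 -61.9 201.1] yaw(toolx) -3.006 z [-0.  0. -1.] F [0.1 0.3 0.2] w 55.8
can 555 ((581.30712890625, -61.33339309692383), 11.900683403015137) 40.3646232190159
```

View pics/wm1.png

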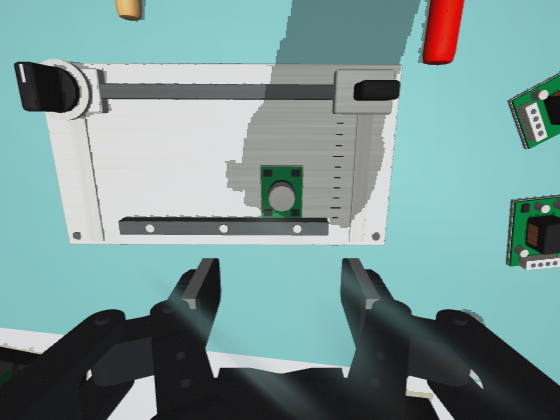

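The rail now stands open, the knob bar lies along frame x (loose), and the module is at (283,195). I'll go down and grip the can.

Emit:
move_arm:
  deltas:
    - [[0,0.5,-40],0]
    - [[0,0,-40],0]
    - [[0,0,-40],0]
    - [[0,0,-28],0]
    - [[0,0,-11],0]

```text
clock: 13.62
tcp_pos: [580.7, -61.3, 40.8]
orientation: [-0.001, -0.066, 0.998, -0.0]
force: [0.1, -0.3, 0.0]
gripper_width: 55.5
```

Emit:
move_arm:
  deltas:
    - [[0,0,0],0]
    - [[0,0,0],0]
    - [[0,0,0],0]
    - [[0,0,0],0]
    - [[0,0,0],0]
  gripper: 1
  squeeze: 50

```text
clock: 14.25
tcp_pos: [582.4, -61.4, 43.6]
orientation: [0.001, -0.068, 0.998, -0.0]
force: [-2.7, 0.2, 8.1]
gripper_width: 22.0
```

Emit:
move_arm:
  deltas:
    - [[0,0,10],0]
    - [[0,0,20],0]
    - [[0,0,20],0]
    - [[0,0,20],0]
    - [[0,0,0],0]

```text
clock: 14.88
tcp_pos: [582.7, -61.3, 114.7]
orientation: [0.002, -0.068, 0.998, -0.0]
force: [0.1, -0.5, -1.5]
gripper_width: 21.7
```

```bash
python3 - <<'E'
from h import *
w(); p,d,C=grab('top','t2'); P,u,v=cloud(C,d)
# tray: measure
m=(P[...,2]>15)&(P[...,2]<30)&(abs(P[...,0]-613)<75)&(abs(P[...,1]-338)<70); q=P[m]; print('tray rim',m.sum(),q.mean(0),cv2.minAreaRect(q[:,:2].astype(np.float32)))
E
```

```text
t 14.88 tcp [582.7 -61.3 114.7] yaw(toolx) -3.005 z [ 0.004 -0.    -1.   ] F [ 0.1 -0.5 -1.5] w 21.7
tray rim 321 [609.88627693 341.39487669  21.26418078] ((611.90185546875, 339.41302490234375), (111.95225524902344, 94.06515502929688), 2.447690963745117)
```

View pics/t2.png

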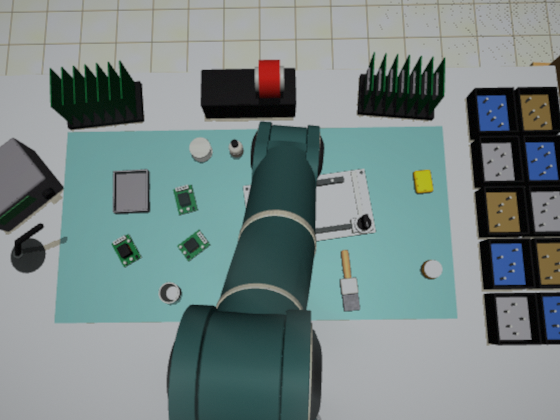

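Emit:
move_arm:
  deltas:
    - [[3,40,0],-0.02]
    - [[3,40,0],-0.02]
    - [[3,40,0],-0.02]
    - [[3,40,0],-0.02]
    - [[3,40,0],0]

```text
clock: 15.55
tcp_pos: [596.3, 139.9, 111.7]
orientation: [-0.0, -0.028, 1.0, -0.0]
force: [0.4, -0.5, -0.5]
gripper_width: 22.2
```

Emit:
move_arm:
  deltas:
    - [[3,40,0],0]
    - [[3,40,0],0]
    - [[3,40,0],0]
    - [[3,40,0],0]
    - [[3,40,0],0]

```text
clock: 16.18
tcp_pos: [611.3, 339.8, 111.5]
orientation: [-0.0, -0.028, 1.0, -0.0]
force: [0.3, -0.4, -0.7]
gripper_width: 22.2
```

Emit:
move_arm:
  deltas:
    - [[0,0,-25],0]
    - [[0,0,-20],0]
    - [[0,0,-15],0]
    - [[0,0,-8],0]
    - [[0,0,0],0]

```text
clock: 16.8
tcp_pos: [611.7, 338.3, 43.9]
orientation: [-0.0, -0.028, 1.0, -0.0]
force: [-0.5, 0.7, -0.3]
gripper_width: 22.0
```

```bash
python3 - <<'E'
from h import *
w(); p,d,C=grab('wrist','wt1'); P,u,v=cloud(C,d)
E
```

```text
t 16.8 tcp [611.7 338.3  43.9] yaw(toolx) -3.086 z [-0. -0. -1.] F [-0.5  0.7 -0.3] w 22.0
```

View pics/wt1.png

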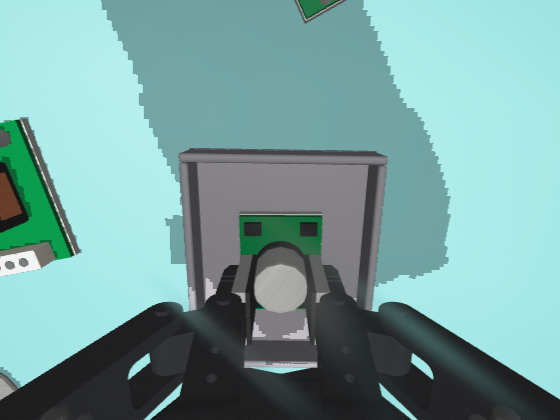

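The module sits centred in the tray picture with clear walls, at (280,250). I'll lower it onto the floor.

Emit:
move_arm:
  deltas:
    - [[0,0,-2],0]
    - [[0,0,-1.5],0]
    - [[0,0,-1],0]
    - [[0,0,0],0]
    - [[0,0,0],0]

```text
clock: 17.48
tcp_pos: [611.7, 338.7, 39.8]
orientation: [0.0, -0.028, 1.0, -0.0]
force: [-1.0, -0.3, -0.9]
gripper_width: 22.3
```

Emit:
move_arm:
  deltas:
    - [[0,0,-1],0]
    - [[0,0,0],0]
    - [[0,0,0],0]
    - [[0,0,0],0]
    - [[0,0,0],0]

```text
clock: 18.1
tcp_pos: [611.8, 338.8, 39.6]
orientation: [0.0, -0.028, 1.0, 0.0]
force: [-4.6, -2.3, 10.2]
gripper_width: 21.8
```

Emit:
move_arm:
  deltas:
    - [[0,0,0.5],0]
    - [[0,0,0],0]
    - [[0,0,0],0]
    - [[0,0,30],0]
    - [[0,0,40],0]
  gripper: 0.1

```text
clock: 18.73
tcp_pos: [611.2, 338.4, 109.1]
orientation: [-0.001, -0.028, 1.0, -0.001]
force: [-0.1, -0.6, 0.3]
gripper_width: 37.8
```

Emit:
move_arm:
  deltas:
    - [[0,-30,30],0]
    - [[0,-30,30],0]
    - [[-10,-30,20],0]
    - [[-20,-30,0],0]
    - [[-20,-20,0],0]
  gripper: -0.2

```text
clock: 19.35
tcp_pos: [561.3, 197.1, 189.5]
orientation: [0.0, -0.027, 1.0, -0.0]
force: [0.5, -0.2, -0.2]
gripper_width: 51.0
```

```bash
python3 - <<'E'
from h import *
w(); p,d,C=grab('wrist','wb1'); P,u,v=cloud(C,d)
E
```

```text
t 19.35 tcp [561.3 197.1 189.5] yaw(toolx) -3.087 z [ 0.001 -0.    -1.   ] F [ 0.5 -0.2 -0.2] w 51.0
```

View pics/wb1.png

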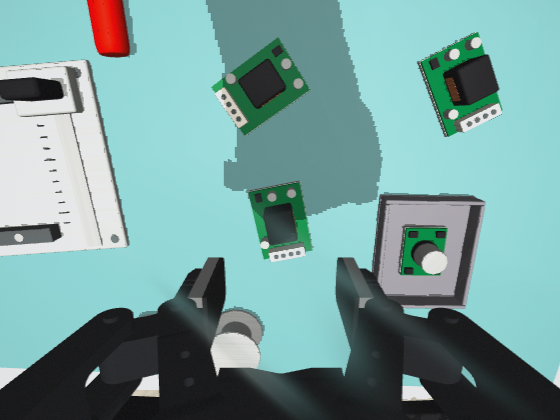

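The module lies flat in the tray at (425,250). The boards are at (265,87), (283,222) and (462,85).

```bash
cat >> h.py <<'E'
def boards(name='wrist',verbose=True,ymin=90):
    p,d,C=grab(name); P,u,v=cloud(C,d); Q=p.astype(int)
    ok=(d>0)&(P[...,0]>330)&(P[...,0]<720)&(P[...,1]>ymin)&(P[...,1]<480)
    if name=='wrist': ok&=v<265
    green=ok&(Q[...,1]>Q[...,0]+25)&(Q[...,1]>Q[...,2]+12)&(P[...,2]>3)&(P[...,2]<18)
    g=cv2.morphologyEx(green.astype(np.uint8),cv2.MORPH_CLOSE,np.ones((9,9)))
    n,l,s,c=cv2.connectedComponentsWithStats(g); out=[]
    for i in range(1,n):
        if s[i,4]<(600 if name=='wrist' else 100): continue
        c0=P[(l==i)&green].mean(0)[:2]
        near=ok&(np.hypot(P[...,0]-c0[0],P[...,1]-c0[1])<50)
        tr=P[near&(P[...,2]>30)&(P[...,2]<38)]
        co=near&(P[...,2]>16)&(P[...,2]<23)&(Q.min(2)>110)
        if len(tr)<20: continue
        t=tr[:,:2].astype(np.float32); r=cv2.minAreaRect(t); 
        k=P[co][:,:2]
        k=k[np.hypot(*(k-np.array(r[0])).T)>22] if len(k) else k
        ax=None
        if len(k)>3:
            rk=cv2.minAreaRect(k.astype(np.float32)); dv=np.array(rk[0])-r[0]; a0=np.arctan2(dv[1],dv[0])
            base=np.radians(r[2]); cand=[base+j*np.pi/2 for j in range(-4,5)]
            ax=min(cand,key=lambda a:abs(a-a0))
            br=cv2.minAreaRect(P[(l==i)&green][:,:2].astype(np.float32))
            base=np.radians(br[2]); axb=min([base+j*np.pi/2 for j in range(-4,5)],key=lambda a:abs(a-a0))
            print('transf',np.round(r[0],1),np.round(r[1],1),'z',tr[:,2].mean().round(1),'conn',np.round(rk[0],1),np.round(dv,1),'a0 %.3f tr %.3f brd %.3f'%(a0,ax,axb),'brd',np.round(br[0],1),np.round(br[1],1))
            out.append((r[0],a0,ax,axb))
        else: print('transf only',np.round(r[0],1),np.round(r[1],1),len(k))
    return out
E
python3 -c "
from h import *
boards()"
```

```text
transf [456.6 344.2] [29.7 27.3] z 34.2 conn [461.2 344.9] [4.6 0.7] a0 0.152 tr 0.532 brd 0.536 brd [459.1 346.2] [69.3 50.1]
transf [468.6 177.1] [26. 30.] z 34.4 conn [469.4 172.6] [ 0.7 -4.5] a0 -1.413 tr -0.924 brd -0.924 brd [470.5 174.7] [49.3 70. ]
transf [586.  198.1] [29.9 26. ] z 34.4 conn [591.  196.7] [ 5.1 -1.4] a0 -0.273 tr 0.241 brd 0.256 brd [589.3 198.8] [69.4 49.8]
transf [605.3 337.2] [12.7 23. ] z 35.5 conn [587.2 337. ] [-18.1  -0.1] a0 -3.135 tr -3.023 brd -3.091 brd [604.  340.1] [36.1 44.4]
```

Emit:
move_arm:
  deltas:
    - [[8,0.5,-20],0.065]
    - [[8,0.5,-20],0.065]
    - [[8.5,0,-20],0.065]
    - [[0,0,-30],0]
    - [[0,0,-30],0]

```text
clock: 20.08
tcp_pos: [586.6, 200.2, 68.3]
orientation: [0.0, -0.125, 0.992, 0.0]
force: [-0.2, 0.9, -0.3]
gripper_width: 51.7
```

Emit:
move_arm:
  deltas:
    - [[0,0,-20],0]
    - [[0,0,-13],0]
    - [[0,0,0],0]
    - [[0,0,0],0]
    - [[0,0,0],0]

```text
clock: 20.7
tcp_pos: [586.7, 199.9, 37.1]
orientation: [0.001, -0.125, 0.992, 0.0]
force: [-0.8, -0.0, 0.1]
gripper_width: 50.8
```

Emit:
move_arm:
  deltas:
    - [[0,0,0],0]
    - [[0,0,0],0]
    - [[0,0,0],0]
    - [[0,0,0],0]
    - [[0,0,0],0]
  gripper: 1
  squeeze: 70

```text
clock: 21.32
tcp_pos: [586.5, 199.8, 37.0]
orientation: [0.0, -0.125, 0.992, 0.0]
force: [-2.0, -0.9, 8.0]
gripper_width: 25.0
```

```bash
python3 -c "
from h import *
w()"
```

```text
t 21.32 tcp [586.5 199.8  37. ] yaw(toolx) -2.89 z [ 0.001  0.    -1.   ] F [-2.  -0.9  8. ] w 25.0
```

Emit:
move_arm:
  deltas:
    - [[0,0,15],0]
    - [[0,0,20],0]
    - [[0,0,10],0]
    - [[0,-15,0],0]
    - [[0,-25,0],-0.02]

```text
clock: 21.95
tcp_pos: [585.8, 158.4, 80.9]
orientation: [-0.0, -0.115, 0.993, -0.0]
force: [0.1, -0.4, -1.3]
gripper_width: 24.4
```

Emit:
move_arm:
  deltas:
    - [[-1,-40,0],-0.02]
    - [[-1,-40,0],-0.02]
    - [[-1,-40,0],-0.02]
    - [[-1,-40,0],-0.02]
    - [[-1,-40,0],-0.024]

```text
clock: 22.58
tcp_pos: [580.1, -43.7, 80.7]
orientation: [-0.001, -0.062, 0.998, -0.0]
force: [1.3, -0.7, -1.2]
gripper_width: 24.6
```

Emit:
move_arm:
  deltas:
    - [[-0.5,-40,0],0]
    - [[0,-40,0],0]
    - [[0,-38,0],0]
    - [[0,-18,0],0]
    - [[0,0,0],0]

```text
clock: 23.2
tcp_pos: [579.7, -178.5, 80.8]
orientation: [-0.0, -0.062, 0.998, -0.0]
force: [-0.1, 0.3, -2.5]
gripper_width: 24.5
```

```bash
python3 -c "
from h import *
w(); grab('wrist','wp1')"
```

```text
t 23.2 tcp [ 579.7 -178.5   80.8] yaw(toolx) -3.018 z [-0.001 -0.    -1.   ] F [-0.1  0.3 -2.5] w 24.5
```

View pics/wp1.png

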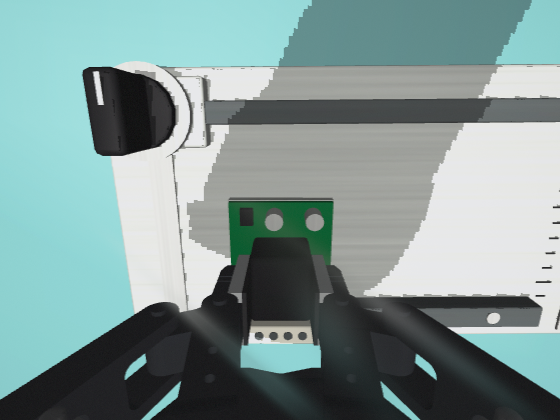

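The board hangs straight, with the connector towards the fixed rail. I'll lower it.

Emit:
move_arm:
  deltas:
    - [[0.5,0,-15],0]
    - [[0,0,-12],0]
    - [[0,0,-6],0]
    - [[0,0,-2],0]
    - [[0,0,0],0]

```text
clock: 23.88
tcp_pos: [581.3, -176.3, 46.3]
orientation: [0.0, -0.064, 0.998, -0.0]
force: [0.9, -1.1, -1.5]
gripper_width: 24.8
```

Emit:
move_arm:
  deltas:
    - [[0,0,-1],0]
    - [[0,0,-1],0]
    - [[0,0,0],0]
    - [[0,0,0],0]
    - [[0,0,0],0]

```text
clock: 24.5
tcp_pos: [581.4, -176.4, 44.9]
orientation: [0.0, -0.064, 0.998, -0.0]
force: [-2.9, 0.9, 7.8]
gripper_width: 24.5
```

Emit:
move_arm:
  deltas:
    - [[0,0,0.5],0]
    - [[0,0,0],0]
    - [[0,0,0],0]
    - [[0,0,30],0]
    - [[0,0,50],0]
  gripper: 0.1

```text
clock: 25.12
tcp_pos: [580.3, -176.0, 124.4]
orientation: [-0.001, -0.064, 0.998, 0.0]
force: [-0.3, 0.1, 0.2]
gripper_width: 38.4
```

Emit:
move_arm:
  deltas:
    - [[-10,50,30],0]
    - [[-15,55,20],0]
    - [[-15,60,20],0]
    - [[-15,60,0],0]
    - [[-15,60,0],0]
  gripper: -0.2

```text
clock: 25.75
tcp_pos: [511.2, 108.2, 194.5]
orientation: [0.001, -0.064, 0.998, 0.0]
force: [0.2, 0.9, 0.8]
gripper_width: 51.3
```

Emit:
move_arm:
  deltas:
    - [[5,30,0],0]
    - [[5,20,0],0]
    - [[0,0,0],0]
    - [[0,0,0],0]
    - [[0,0,0],0]

```text
clock: 26.38
tcp_pos: [521.9, 155.1, 194.0]
orientation: [-0.0, -0.063, 0.998, -0.0]
force: [-0.6, 0.4, -0.7]
gripper_width: 51.3
```

```bash
python3 -c "
from h import *
w(); grab('wrist','wb2'); boards()"
```

```text
t 26.38 tcp [521.9 155.1 194. ] yaw(toolx) -3.016 z [-0. -0. -1.] F [-0.6  0.4 -0.7] w 51.3
transf [468.6 177.1] [26.2 29.9] z 34.4 conn [469.2 172.3] [ 0.6 -4.8] a0 -1.446 tr -0.924 brd -0.922 brd [470.5 174.5] [49.2 69.5]
transf [456.4 344.2] [30.4 26.7] z 34.1 conn [461.  345.2] [4.6 1. ] a0 0.207 tr 0.527 brd 0.535 brd [459.2 346.3] [69.6 50.5]
```

View pics/wb2.png

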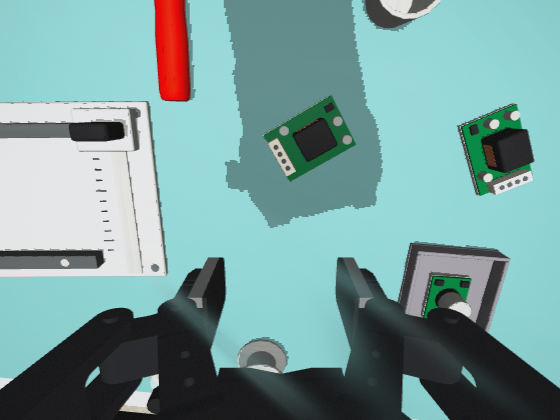

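Emit:
move_arm:
  deltas:
    - [[-10,5,0],-0.175]
    - [[-10,5,0],-0.175]
    - [[-10,4,-10],-0.175]
    - [[-10,4,-20],-0.175]
    - [[-10,4,-20],-0.175]

```text
clock: 27.1
tcp_pos: [471.6, 178.1, 143.6]
orientation: [0.0, 0.368, 0.93, 0.0]
force: [0.3, 1.0, -0.3]
gripper_width: 51.6
```

Emit:
move_arm:
  deltas:
    - [[-3.3,0,-20],-0.174]
    - [[0,0,-20],0]
    - [[0,0,-20],0]
    - [[0,0,-5],0]
    - [[0,0,0],0]

```text
clock: 27.72
tcp_pos: [468.6, 178.2, 79.2]
orientation: [-0.0, 0.445, 0.896, -0.0]
force: [-0.4, -0.0, 0.4]
gripper_width: 51.4
```

```bash
python3 -c "
from h import *
w()"
```

```text
t 27.73 tcp [468.6 178.2  79.2] yaw(toolx) 2.219 z [-0. -0. -1.] F [-0.4 -0.   0.4] w 51.4
```

Emit:
move_arm:
  deltas:
    - [[0,-1,-20],0]
    - [[0,0,-15],0]
    - [[0,0,-8],0]
    - [[0,0,0],0]
    - [[0,0,0],0]

```text
clock: 28.35
tcp_pos: [468.7, 177.5, 36.4]
orientation: [0.0, 0.445, 0.896, 0.0]
force: [0.6, -0.1, -1.1]
gripper_width: 50.8
```

Emit:
move_arm:
  deltas:
    - [[0,0,0],0]
    - [[0,0,0],0]
    - [[0,0,0],0]
    - [[0,0,0],0]
    - [[0,0,0],0]
  gripper: 1

```text
clock: 28.98
tcp_pos: [468.7, 177.5, 36.6]
orientation: [0.0, 0.445, 0.896, 0.0]
force: [-3.1, -0.8, 10.8]
gripper_width: 24.5
```

Emit:
move_arm:
  deltas:
    - [[0,0,15],0]
    - [[0,0,20],0]
    - [[0,0,10],0]
    - [[0,0,0],0]
    - [[0,0,0],0]

```text
clock: 29.6
tcp_pos: [468.2, 177.3, 80.6]
orientation: [-0.0, 0.445, 0.896, -0.0]
force: [-0.4, -0.1, -2.1]
gripper_width: 24.8
```

```bash
python3 -c "
from h import *
w()"
```

```text
t 29.6 tcp [468.2 177.3  80.6] yaw(toolx) 2.22 z [-0.001 -0.    -1.   ] F [-0.4 -0.1 -2.1] w 24.8
```

Emit:
move_arm:
  deltas:
    - [[20,-15,0],0.15]
    - [[20,-15,0],0.15]
    - [[20,-15,0],0.15]
    - [[20,-15,0],0.15]
    - [[20,-15,0],0.15]

```text
clock: 30.22
tcp_pos: [568.7, 101.8, 80.1]
orientation: [-0.001, 0.083, 0.997, -0.0]
force: [0.3, 0.7, -1.3]
gripper_width: 24.3
```

Emit:
move_arm:
  deltas:
    - [[1,-44,0],0.15]
    - [[1,-44,0],0.15]
    - [[1,-44,0],0]
    - [[1,-44,0],0]
    - [[1,-36,0],0]

```text
clock: 30.85
tcp_pos: [572.9, -111.6, 80.2]
orientation: [-0.001, -0.064, 0.998, 0.0]
force: [-1.0, -0.4, -1.7]
gripper_width: 24.2
```

Emit:
move_arm:
  deltas:
    - [[0,-9,0],0]
    - [[0,0,0],0]
    - [[0,0,0],0]
    - [[0,0,0],0]
    - [[0,0,0],0]

```text
clock: 31.48
tcp_pos: [573.6, -117.9, 81.0]
orientation: [0.0, -0.064, 0.998, 0.0]
force: [-0.2, -0.3, -1.1]
gripper_width: 24.8
```

```bash
python3 -c "
from h import *
w(); grab('wrist','wp2')"
```

```text
t 31.48 tcp [ 573.6 -117.9   81. ] yaw(toolx) -3.013 z [ 0.  0. -1.] F [-0.2 -0.3 -1.1] w 24.8
```

View pics/wp2.png

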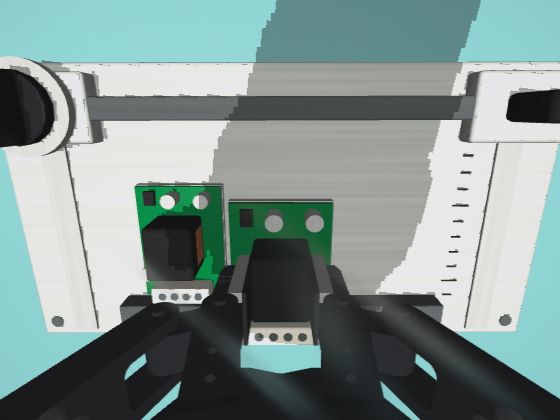

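Board 1 is placed flat at (180,240); board 2 hangs beside it with a gap. I'll lower it.

Emit:
move_arm:
  deltas:
    - [[0,0,-15],0]
    - [[0,0,-12],0]
    - [[0,0,-6],0]
    - [[0,0,-2],0]
    - [[0,0,0],0]

```text
clock: 32.15
tcp_pos: [573.5, -118.7, 46.0]
orientation: [0.0, -0.064, 0.998, -0.0]
force: [-0.7, 0.2, -2.1]
gripper_width: 24.4
```

Emit:
move_arm:
  deltas:
    - [[0,0,-1],0]
    - [[0,0,-1],0]
    - [[0,0,0],0]
    - [[0,0,0],0]
    - [[0,0,0],0]

```text
clock: 32.78
tcp_pos: [573.7, -118.7, 44.7]
orientation: [0.0, -0.064, 0.998, -0.0]
force: [-3.1, 0.9, 8.1]
gripper_width: 24.6
```

Emit:
move_arm:
  deltas:
    - [[0,0,0.5],0]
    - [[0,0,0],0]
    - [[0,0,0],0]
    - [[0,0,30],0]
    - [[0,0,50],0]
  gripper: 0.15

```text
clock: 33.4
tcp_pos: [572.5, -118.4, 124.1]
orientation: [-0.001, -0.064, 0.998, 0.0]
force: [-0.9, -0.2, 0.2]
gripper_width: 36.5
```

Emit:
move_arm:
  deltas:
    - [[-10,40,30],0]
    - [[-20,60,20],0]
    - [[-20,60,20],0]
    - [[-10,60,0],0]
    - [[0,60,0],0]
  gripper: -0.2

```text
clock: 34.02
tcp_pos: [515.2, 156.2, 192.8]
orientation: [0.001, -0.064, 0.998, -0.0]
force: [1.8, 0.2, -0.2]
gripper_width: 51.1
```

Emit:
move_arm:
  deltas:
    - [[0,50,0],0]
    - [[0,50,0],0]
    - [[0,20,0],0]
    - [[0,0,0],0]
    - [[0,0,0],0]

```text
clock: 34.65
tcp_pos: [516.1, 273.0, 192.1]
orientation: [-0.0, -0.063, 0.998, -0.0]
force: [-0.2, -0.5, 0.3]
gripper_width: 50.9
```

```bash
python3 -c "
from h import *
w(); grab('wrist','wb3'); boards()"
```

```text
t 34.65 tcp [516.1 273.  192.1] yaw(toolx) -3.015 z [-0.    -0.001 -1.   ] F [-0.2 -0.5  0.3] w 50.9
transf [456.8 344.6] [30.3 26.1] z 34.3 conn [461.1 344.9] [4.3 0.3] a0 0.062 tr 0.537 brd 0.532 brd [459.  346.4] [69.3 49.6]
```

View pics/wb3.png

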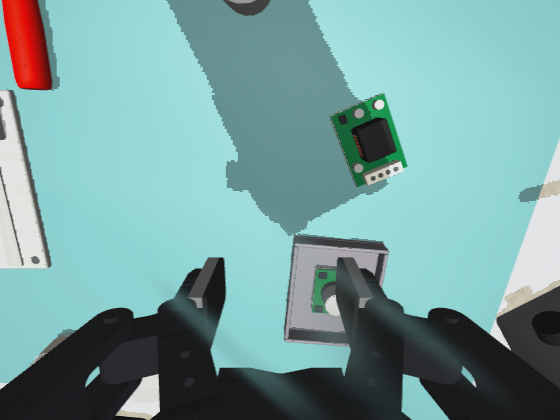

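Emit:
move_arm:
  deltas:
    - [[-15,18,0],0.1]
    - [[-15,18,0],0.1]
    - [[-15,18,-10],0.1]
    - [[-14,17,-20],0.108]
    - [[0,0,-30],0]

```text
clock: 35.38
tcp_pos: [456.5, 346.2, 132.4]
orientation: [0.001, -0.266, 0.964, 0.0]
force: [0.4, 0.6, -0.5]
gripper_width: 51.3
```

Emit:
move_arm:
  deltas:
    - [[0,0,-30],0]
    - [[0,0,-20],0]
    - [[0,0,-5],0]
    - [[0,0,0],0]
    - [[0,0,0],0]

```text
clock: 36.0
tcp_pos: [457.3, 345.8, 78.2]
orientation: [0.001, -0.265, 0.964, 0.0]
force: [0.1, -0.4, 0.7]
gripper_width: 50.9
```

```bash
python3 -c "
from h import *
w()"
```

```text
t 36.0 tcp [457.3 345.8  78.2] yaw(toolx) -2.606 z [ 0.001  0.001 -1.   ] F [ 0.1 -0.4  0.7] w 50.9
```

Emit:
move_arm:
  deltas:
    - [[-0.5,-1.4,-20],0]
    - [[0,0,-15],0]
    - [[0,0,-7],0]
    - [[0,0,0],0]
    - [[0,0,0],0]

```text
clock: 36.62
tcp_pos: [456.5, 344.3, 35.6]
orientation: [0.0, -0.265, 0.964, 0.0]
force: [-0.4, -0.3, 0.6]
gripper_width: 51.3
```

Emit:
move_arm:
  deltas:
    - [[0,0,0],0]
    - [[0,0,0],0]
    - [[0,0,0],0]
    - [[0,0,0],0]
    - [[0,0,0],0]
  gripper: 1

```text
clock: 37.25
tcp_pos: [456.6, 344.2, 35.8]
orientation: [0.0, -0.265, 0.964, 0.0]
force: [-1.3, -1.2, 7.7]
gripper_width: 24.5
```

Emit:
move_arm:
  deltas:
    - [[0,0,15],0]
    - [[0,0,20],0]
    - [[0,0,10],0]
    - [[0,0,0],0]
    - [[0,0,0],0]

```text
clock: 37.88
tcp_pos: [456.1, 343.8, 79.9]
orientation: [-0.0, -0.265, 0.964, -0.0]
force: [0.1, -0.1, -2.0]
gripper_width: 24.7
```

```bash
python3 -c "
from h import *
w()"
```

```text
t 37.88 tcp [456.1 343.8  79.9] yaw(toolx) -2.606 z [-0. -0. -1.] F [ 0.1 -0.1 -2. ] w 24.7
```

Emit:
move_arm:
  deltas:
    - [[11,-40,0],-0.041]
    - [[11,-40,0],-0.041]
    - [[11,-40,0],-0.041]
    - [[11,-40,0],-0.041]
    - [[11,-40,0],-0.041]

```text
clock: 38.5
tcp_pos: [511.2, 142.7, 79.6]
orientation: [-0.0, -0.164, 0.986, -0.0]
force: [0.3, 0.9, -0.7]
gripper_width: 24.5
```

Emit:
move_arm:
  deltas:
    - [[11,-40,0],-0.041]
    - [[11,-40,0],-0.041]
    - [[11,-40,0],-0.041]
    - [[11,-40,0],-0.041]
    - [[11,-40,0],-0.038]

```text
clock: 39.12
tcp_pos: [566.2, -57.2, 79.6]
orientation: [-0.0, -0.064, 0.998, 0.0]
force: [1.4, 0.5, -1.3]
gripper_width: 24.4
```

Emit:
move_arm:
  deltas:
    - [[0,-3,0],0]
    - [[0,0,0],0]
    - [[0,0,0],0]
    - [[0,0,0],0]
    - [[0,0,0],0]

```text
clock: 39.75
tcp_pos: [566.3, -58.4, 80.2]
orientation: [0.0, -0.065, 0.998, -0.0]
force: [0.2, -0.1, -2.2]
gripper_width: 24.6
```

```bash
python3 -c "
from h import *
w(); grab('wrist','wp3')"
```

```text
t 39.75 tcp [566.3 -58.4  80.2] yaw(toolx) -3.012 z [ 0.  0. -1.] F [ 0.2 -0.1 -2.2] w 24.6
```

View pics/wp3.png

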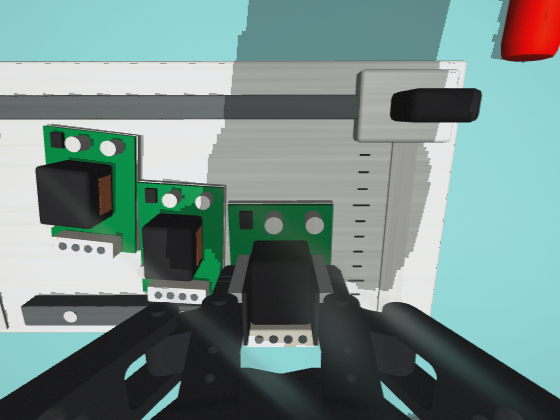

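Board 1 (85,190) has been knocked back from the fixed rail. I'll place the third board first, then check it.

Emit:
move_arm:
  deltas:
    - [[0,0,-15],0]
    - [[0,0,-12],0]
    - [[0,0,-6],0]
    - [[0,0,-1],0]
    - [[0,0,0],0]

```text
clock: 40.42
tcp_pos: [566.4, -59.0, 46.3]
orientation: [0.0, -0.065, 0.998, -0.0]
force: [-0.3, 0.2, -1.6]
gripper_width: 24.4
```

Emit:
move_arm:
  deltas:
    - [[0,0,-1],0]
    - [[0,0,-1],0]
    - [[0,0,0],0]
    - [[0,0,0],0]
    - [[0,0,0],0]

```text
clock: 41.05
tcp_pos: [566.3, -59.0, 44.2]
orientation: [0.0, -0.065, 0.998, -0.0]
force: [-0.4, 0.6, -1.9]
gripper_width: 24.8
```

```bash
python3 -c "
from h import *
w()"
```

```text
t 41.05 tcp [566.3 -59.   44.2] yaw(toolx) -3.012 z [ 0. -0. -1.] F [-0.4  0.6 -1.9] w 24.8
```

Emit:
move_arm:
  deltas:
    - [[0,0,-1],0]
    - [[0,0,0],0]
    - [[0,0,0],0]
    - [[0,0,0],0]
    - [[0,0,0],0]

```text
clock: 41.68
tcp_pos: [566.4, -59.0, 43.8]
orientation: [0.0, -0.065, 0.998, -0.0]
force: [-6.2, 0.8, 11.7]
gripper_width: 24.6
```

Emit:
move_arm:
  deltas:
    - [[0,0,0.5],0]
    - [[0,0,0],0]
    - [[0,0,0],0]
    - [[0,0,30],0]
    - [[0,0,50],0]
  gripper: 0.15

```text
clock: 42.3
tcp_pos: [565.3, -58.8, 123.3]
orientation: [-0.002, -0.065, 0.998, 0.0]
force: [-0.5, -1.1, 0.3]
gripper_width: 36.0
```

Emit:
move_arm:
  deltas:
    - [[15,-20,30],0]
    - [[15,-20,30],0]
    - [[15,-20,20],0]
    - [[0,-10,0],0]
    - [[0,0,0],0]
  gripper: -0.1

```text
clock: 42.92
tcp_pos: [610.5, -129.3, 202.7]
orientation: [-0.001, -0.064, 0.998, 0.0]
force: [-0.7, 0.7, -0.0]
gripper_width: 47.4
```

```bash
python3 -c "
from h import *
w(); grab('wrist','wf1'); boards(ymin=-300)"
```

```text
t 42.92 tcp [ 610.5 -129.3  202.7] yaw(toolx) -3.013 z [-0.001  0.    -1.   ] F [-0.7  0.7 -0. ] w 47.4
transf [ 575.6 -118.7] [92.  62.4] z 33.6 conn [ 569.7 -113.8] [-6.   4.9] a0 2.451 tr 2.938 brd 3.150 brd [ 564.1 -112.2] [ 94.1 166.7]
```

View pics/wf1.png

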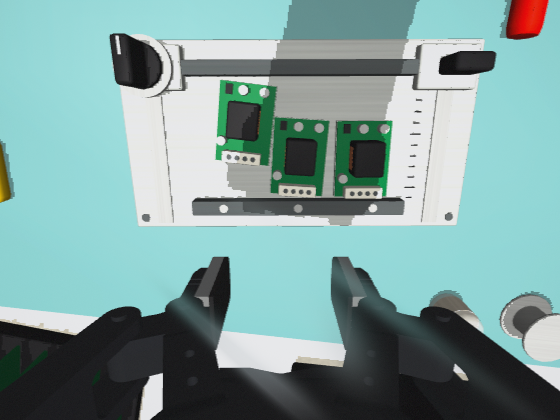

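Boards 2 and 3 are in place at (300,157) and (362,160). Board 1, at (243,122), has been knocked about 35 mm back and twisted slightly against board 2, so I'll measure it and re-place it.

```bash
cat >> h.py <<'E'
def transf(name='wrist',box=(480,660,-260,20),O=(560.5,-120.5),yaw=0.128,vmax=265):
    p,d,C=grab(name); P,u,v=cloud(C,d); 
    m=(d>0)&(P[...,2]>39.5)&(P[...,2]<46)&(P[...,0]>box[0])&(P[...,0]<box[1])&(P[...,1]>box[2])&(P[...,1]<box[3])&(v<vmax)
    n,l,s,c=cv2.connectedComponentsWithStats(m.astype(np.uint8))
    for i in range(1,n):
        if s[i,4]<(150 if name=='wrist' else 20): continue
        q=P[l==i]; r=cv2.minAreaRect(q[:,:2].astype(np.float32)); dx,dy=r[0][0]-O[0],r[0][1]-O[1]; a=np.radians(r[2]); a=(a+np.pi/4)%(np.pi/2)-np.pi/4
        print('T',np.round(r[0],1),np.round(r[1],1),'z',q[:,2].mean().round(1),'yaw %.3f'%a,'frame',round(dx*np.cos(yaw)+dy*np.sin(yaw),1),round(-dx*np.sin(yaw)+dy*np.cos(yaw),1))
    m=(p[...,1].astype(int)>p[...,0].astype(int)+25)&(p[...,1].astype(int)>p[...,2].astype(int)+12)&(abs(P[...,0]-570)<70)&(P[...,1]<0)&(P[...,1]>-240)&(v<vmax)
    print('green z pct',np.percentile(P[m][:,2],[5,25,50,75,95]).round(1))
    return P,p,m
E
python3 -c "
from h import *
P,p,m=transf()
# board1 edges: green in board1
import numpy as np
"
```

```text
T [ 518.4 -250.6] [ 9.5 34.1] z 42.7 yaw -0.143 frame -58.4 -123.6
T [ 549.5 -169.3] [29.9 26. ] z 42.5 yaw 0.012 frame -17.1 -47.0
T [ 572.9 -117.4] [30. 26.] z 42.5 yaw 0.068 frame 12.7 1.5
T [567.3 -59.3] [29.8 26.4] z 42.4 yaw 0.135 frame 14.6 59.8
green z pct [15.3 16.1 16.6 17.1 18.1]
```

```bash
python3 -c "
from h import *
p,d,C=grab('wrist'); P,u,v=cloud(C,d)
for uv in [(282,128),(300,127),(320,127),(228,88),(243,90),(265,92),(221,141),(278,176)]: print(uv,P[uv[1]-1:uv[1]+2,uv[0]-1:uv[0]+2].reshape(-1,3).mean(0).round(1))
"
```

```text
(282, 128) [ 552.  -134.6   19.5]
(300, 127) [ 548.8 -119.3   26.9]
(320, 127) [ 546.6 -102.1   26.7]
(228, 88) [ 524.9 -185.    19.3]
(243, 90) [ 525.2 -171.3   26.4]
(265, 92) [ 524.4 -152.7   26.5]
(221, 141) [ 569.7 -186.2   26.5]
(278, 176) [ 593.9 -132.7   26.5]
```

Emit:
move_arm:
  deltas:
    - [[-15,-10,-15],-0.03]
    - [[-15,-10,-15],-0.03]
    - [[-15,-10,-15],-0.03]
    - [[-15,-10,-15],-0.026]
    - [[-1,0,-15],0]
  gripper: 0.12

```text
clock: 43.75
tcp_pos: [549.5, -169.2, 128.0]
orientation: [-0.0, -0.006, 1.0, -0.0]
force: [-0.5, 0.4, -0.6]
gripper_width: 37.6
```

Emit:
move_arm:
  deltas:
    - [[0,0,-25],0]
    - [[0,0,-20],0]
    - [[0,0,0],0]
    - [[0,0,0],0]
    - [[0,0,0],0]

```text
clock: 44.38
tcp_pos: [550.9, -168.9, 84.5]
orientation: [0.001, -0.007, 1.0, -0.0]
force: [-0.8, 0.3, 0.0]
gripper_width: 37.9
```

```bash
python3 -c "
from h import *
w()"
```

```text
t 44.38 tcp [ 550.9 -168.9   84.5] yaw(toolx) -3.128 z [ 0.001 -0.    -1.   ] F [-0.8  0.3  0. ] w 37.9
```

Emit:
move_arm:
  deltas:
    - [[-1,-0.4,-20],0]
    - [[0,0,-13],0]
    - [[0,0,-5],0]
    - [[0,0,0],0]
    - [[0,0,0],0]

```text
clock: 45.0
tcp_pos: [549.6, -169.4, 46.2]
orientation: [0.0, -0.007, 1.0, -0.0]
force: [0.0, 0.1, 0.4]
gripper_width: 37.3
```

Emit:
move_arm:
  deltas:
    - [[0,0,0],0]
    - [[0,0,0],0]
    - [[0,0,0],0]
    - [[0,0,0],0]
    - [[0,0,0],0]
  gripper: 1

```text
clock: 45.62
tcp_pos: [549.6, -169.5, 46.4]
orientation: [0.0, -0.007, 1.0, -0.0]
force: [-2.4, 0.8, 7.9]
gripper_width: 24.6
```

Emit:
move_arm:
  deltas:
    - [[0,0,10],0]
    - [[0,0,15],0]
    - [[0,0,10],0]
    - [[0,0,0],0]
    - [[0,0,0],0]

```text
clock: 46.25
tcp_pos: [549.1, -169.4, 80.5]
orientation: [-0.0, -0.007, 1.0, -0.0]
force: [-0.2, 0.1, -1.9]
gripper_width: 24.2
```

```bash
python3 -c "
from h import *
w()"
```

```text
t 46.25 tcp [ 549.1 -169.4   80.5] yaw(toolx) -3.128 z [-0. -0. -1.] F [-0.2  0.1 -1.9] w 24.2
```

Emit:
move_arm:
  deltas:
    - [[8,-2.3,0],0.029]
    - [[8,-2.3,0],0.029]
    - [[8,-2.3,0],0.029]
    - [[8,-2.3,0],0.029]
    - [[0,0,0],0]

```text
clock: 46.88
tcp_pos: [581.8, -178.7, 80.5]
orientation: [0.0, -0.065, 0.998, 0.0]
force: [-0.4, -0.6, -2.0]
gripper_width: 24.3
```

Emit:
move_arm:
  deltas:
    - [[0,0,-15],0]
    - [[0,0,-10],0]
    - [[0,0,-6],0]
    - [[0,0,-2],0]
    - [[0,0,0],0]

```text
clock: 47.5
tcp_pos: [581.3, -178.5, 47.7]
orientation: [0.0, -0.065, 0.998, -0.0]
force: [0.4, 0.3, -1.9]
gripper_width: 24.5
```

Emit:
move_arm:
  deltas:
    - [[0,0,-1],0]
    - [[0,0,-0.5],0]
    - [[0,0,0],0]
    - [[0,0,0],0]
    - [[0,0,0],0]

```text
clock: 48.12
tcp_pos: [581.4, -178.6, 46.5]
orientation: [0.0, -0.065, 0.998, -0.0]
force: [-3.0, 0.3, 5.6]
gripper_width: 24.5
```

```bash
python3 -c "
from h import *
w()"
```

```text
t 48.12 tcp [ 581.4 -178.6   46.5] yaw(toolx) -3.012 z [ 0. -0. -1.] F [-3.   0.3  5.6] w 24.5
```

View after.

Emit:
move_arm:
  deltas:
    - [[0,0,0.5],0]
    - [[0,0,0],0]
    - [[0,0,0],0]
    - [[0,0,30],0]
    - [[0,0,50],0]
  gripper: 0.15

```text
clock: 48.75
tcp_pos: [580.4, -178.3, 126.3]
orientation: [-0.001, -0.065, 0.998, 0.001]
force: [0.0, 0.1, 0.4]
gripper_width: 36.4
```

Emit:
move_arm:
  deltas:
    - [[6,12,20],0]
    - [[6,12,20],0]
    - [[6,12,20],0]
    - [[6,12,10],0]
    - [[0,0,0],0]
  gripper: -0.2

```text
clock: 49.38
tcp_pos: [605.8, -129.5, 196.9]
orientation: [0.0, -0.065, 0.998, 0.0]
force: [0.2, 0.1, -0.5]
gripper_width: 51.2
```

```bash
python3 -c "
from h import *
w(); grab('wrist','wf2'); P,p,m=transf()
v,u=np.mgrid[0:420,0:560]
q=(P[...,2]>49)&(P[...,2]<59)&(v<180)&(P[...,1]>-40); q=P[q];print('tab',q.mean(0).round(1),cv2.minAreaRect(q[:,:2].astype(np.float32)))"
```

```text
t 49.38 tcp [ 605.8 -129.5  196.9] yaw(toolx) -3.011 z [ 0.001  0.    -1.   ] F [ 0.2  0.1 -0.5] w 51.2
T [ 518.3 -250.6] [ 9.9 34.5] z 42.7 yaw -0.158 frame -58.5 -123.6
T [ 580.8 -179. ] [29.2 26.2] z 42.4 yaw 0.126 frame 12.7 -60.6
T [ 572.9 -117.3] [30.1 26.1] z 42.4 yaw 0.069 frame 12.7 1.6
T [566.8 -59.6] [29.4 26.1] z 42.4 yaw 0.127 frame 14.1 59.6
green z pct [15.3 16.1 16.6 17.1 18. ]
tab [483.3  -0.6  53.8] ((482.9414367675781, 0.5165615081787109), (14.042728424072266, 30.182140350341797), 7.562645435333252)
```

View pics/wf2.png

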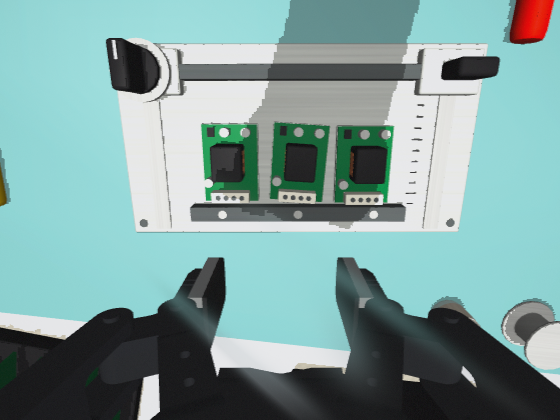

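All three boards are lined up at (230,163), (300,160) and (366,165), connectors to the fixed rail. Next I'll grip the tab and close the rail.

Emit:
move_arm:
  deltas:
    - [[-15,15,-6],-0.175]
    - [[-15,15,-6],-0.175]
    - [[-15,15,-6],-0.175]
    - [[-15,15,-6],-0.175]
    - [[-15,15,-6],-0.175]

```text
clock: 50.1
tcp_pos: [529.2, -55.8, 165.7]
orientation: [-0.001, 0.367, 0.93, -0.0]
force: [-0.1, -0.6, -0.3]
gripper_width: 50.9
```

Emit:
move_arm:
  deltas:
    - [[-12,14,-6],-0.175]
    - [[-12,14,-6],-0.175]
    - [[-12,14,-6],-0.175]
    - [[-11.5,13,-6],-0.174]
    - [[0,0,-13],0]

```text
clock: 50.72
tcp_pos: [482.2, -0.3, 129.1]
orientation: [-0.0, 0.661, 0.75, -0.0]
force: [0.4, 0.6, 0.1]
gripper_width: 51.1
```

```bash
python3 -c "
from h import *
w()"
```

```text
t 50.73 tcp [ 4.822e+02 -3.000e-01  1.291e+02] yaw(toolx) 1.697 z [-0. -0. -1.] F [0.4 0.6 0.1] w 51.1
```

Emit:
move_arm:
  deltas:
    - [[0.5,0,-25],0]
    - [[0,0,-25],0]
    - [[0,0,-20],0]
    - [[0,0,-9],0]
    - [[0,0,0],0]

```text
clock: 51.35
tcp_pos: [483.1, -1.1, 50.1]
orientation: [-0.0, 0.661, 0.751, -0.001]
force: [-0.0, 0.3, -0.2]
gripper_width: 51.0
```

Emit:
move_arm:
  deltas:
    - [[0,0,0],0]
    - [[0,0,0],0]
    - [[0,0,0],0]
    - [[0,0,0],0]
    - [[0,0,0],0]
  gripper: 1
  squeeze: 60

```text
clock: 51.98
tcp_pos: [483.7, -0.6, 51.4]
orientation: [0.0, 0.661, 0.75, 0.0]
force: [-1.9, -0.4, 7.4]
gripper_width: 13.1
```

```bash
python3 -c "
from h import *
w()"
```

```text
t 51.98 tcp [483.7  -0.6  51.4] yaw(toolx) 1.697 z [ 0.001 -0.    -1.   ] F [-1.9 -0.4  7.4] w 13.1
```

Emit:
move_arm:
  deltas:
    - [[6,0.8,0.5],0]
    - [[6,0.8,0.5],0]
    - [[6,0.8,0],0]
    - [[6,0.7,0],0]
    - [[5,0.6,0],0]

```text
clock: 52.6
tcp_pos: [512.4, 3.2, 51.5]
orientation: [-0.0, 0.661, 0.75, -0.0]
force: [-4.9, -1.0, -6.5]
gripper_width: 12.7
```

Emit:
move_arm:
  deltas:
    - [[2,0.3,0],0]
    - [[2,0.2,0],0]
    - [[2,0.3,0],0]
    - [[1,0.2,0],0]
    - [[1,0,0],0]

```text
clock: 53.22
tcp_pos: [519.9, 4.2, 51.5]
orientation: [-0.0, 0.661, 0.75, -0.0]
force: [-6.4, -1.0, -6.9]
gripper_width: 13.0
```

Emit:
move_arm:
  deltas:
    - [[1,0.1,0],0]
    - [[1,0.1,0],0]
    - [[0.5,0.1,0],0]
    - [[0.5,0.1,0],0]
    - [[0,0,0],0]

```text
clock: 53.85
tcp_pos: [522.2, 4.5, 51.5]
orientation: [-0.001, 0.661, 0.75, -0.001]
force: [-12.1, -2.6, -1.7]
gripper_width: 13.0
```

```bash
python3 -c "
from h import *
w()"
```

```text
t 53.85 tcp [522.2   4.5  51.5] yaw(toolx) 1.697 z [-0.002 -0.    -1.   ] F [-12.1  -2.6  -1.7] w 13.0
```

Emit:
move_arm:
  deltas:
    - [[0.5,0.1,0],0]
    - [[0.5,0.1,0],0]
    - [[0,0,0],0]
    - [[0,0,0],0]
    - [[0,0,0],0]

```text
clock: 54.48
tcp_pos: [522.4, 4.5, 51.4]
orientation: [-0.001, 0.661, 0.75, -0.001]
force: [-17.8, -1.8, 5.1]
gripper_width: 13.0
```

Emit:
move_arm:
  deltas:
    - [[0.5,0.1,0],0]
    - [[0.5,0.1,0],0]
    - [[0,0,0],0]
    - [[0,0,0],0]
    - [[0,0,0],0]

```text
clock: 55.1
tcp_pos: [522.6, 4.6, 51.4]
orientation: [-0.002, 0.661, 0.75, -0.002]
force: [-23.3, -2.5, 11.0]
gripper_width: 12.5
```

Emit:
move_arm:
  deltas:
    - [[-1,-0.1,0],0]
    - [[0,0,0],0]
    - [[0,0,0],0]
    - [[0,0,0],0]
    - [[0,0,0],0]

```text
clock: 55.72
tcp_pos: [522.5, 4.6, 51.4]
orientation: [-0.001, 0.661, 0.75, -0.001]
force: [-16.5, -2.2, 4.2]
gripper_width: 13.0
```

Emit:
move_arm:
  deltas:
    - [[0,0,0],0]
    - [[0,0,0],0]
    - [[0,0,0],0]
    - [[0,0,30],0]
    - [[0,0,40],0]
  gripper: -0.3

```text
clock: 56.35
tcp_pos: [524.1, 4.9, 122.1]
orientation: [-0.0, 0.661, 0.75, -0.0]
force: [1.0, -0.1, 0.1]
gripper_width: 55.4
```

Emit:
move_arm:
  deltas:
    - [[20,-30,30],0.17]
    - [[20,-30,30],0.17]
    - [[20,-30,10],0.17]
    - [[20,-20,0],0.17]
    - [[10,0,0],0]

```text
clock: 56.98
tcp_pos: [615.0, -107.1, 191.8]
orientation: [0.0, 0.374, 0.927, -0.0]
force: [-0.6, -0.2, -0.1]
gripper_width: 55.5
```

Emit:
move_arm:
  deltas:
    - [[0,-10,0],0.17]
    - [[0,0,0],0.17]
    - [[0,0,0],0.17]
    - [[0,0,0],0.17]
    - [[0,0,0],0.17]

```text
clock: 57.6
tcp_pos: [614.3, -114.0, 191.7]
orientation: [0.0, -0.044, 0.999, 0.0]
force: [0.0, -0.0, -0.2]
gripper_width: 55.6
```

```bash
python3 -c "
from h import *
w(); grab('wrist','wf3'); P,p,m=transf()
v,u=np.mgrid[0:420,0:560]
q=(P[...,2]>49)&(P[...,2]<59)&(v<220)&(P[...,1]>-40); q=P[q];print('tab',q.mean(0).round(1),cv2.minAreaRect(q[:,:2].astype(np.float32)))
q=(P[...,2]>60)&(P[...,2]<72)&(v<260)&(P[...,1]<-180); q=P[q];print('knob',q.mean(0).round(1),cv2.minAreaRect(q[:,:2].astype(np.float32)))"
```

```text
t 57.6 tcp [ 614.3 -114.   191.7] yaw(toolx) -3.053 z [ 0.  0. -1.] F [ 0.  -0.  -0.2] w 55.6
T [ 555.5 -245. ] [32.9  2.4] z 42.7 yaw 0.150 frame -20.9 -122.8
T [569.3 -59. ] [30.  26.3] z 42.4 yaw 0.137 frame 16.6 59.9
T [ 576.9 -115.2] [30.2 26.1] z 42.4 yaw 0.113 frame 16.9 3.2
T [ 585.1 -178.3] [30.  26.3] z 42.4 yaw 0.137 frame 17.1 -60.5
green z pct [15.3 16.1 16.6 17.1 18. ]
tab [522.4   4.7  53.9] ((522.2839965820312, 5.721172332763672), (13.944169044494629, 30.037574768066406), 7.442854881286621)
knob [ 555.9 -249.6   65.7] ((556.3861694335938, -250.86802673339844), (33.96257781982422, 14.900303840637207), 7.86212158203125)
```

View pics/wf3.png

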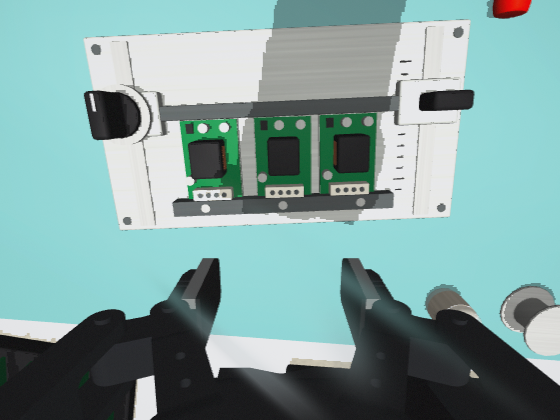

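The rail is closed on the boards: transformers read frame x 16.6, 16.9 and 17.1, against 17 expected. The middle board's yaw reads 0.02 off, so I'll take a closer look.

Emit:
move_arm:
  deltas:
    - [[10,0,-20],0]
    - [[10,0,-20],0]
    - [[0,0,-20],0]
    - [[0,0,0],0]
    - [[0,0,0],0]

```text
clock: 58.32
tcp_pos: [634.4, -115.1, 132.3]
orientation: [0.0, -0.042, 0.999, -0.0]
force: [-0.3, 0.4, -0.6]
gripper_width: 55.3
```

```bash
python3 -c "
from h import *
w(); p,d,C=grab('wrist'); cv2.imwrite('pics/wf4.png',cv2.resize(p[60:300,130:430,::-1],None,fx=2.6,fy=2.6,interpolation=cv2.INTER_CUBIC)); transf(vmax=300)"
```

```text
t 58.33 tcp [ 634.4 -115.1  132.3] yaw(toolx) -3.058 z [ 0.001 -0.    -1.   ] F [-0.3  0.4 -0.6] w 55.3
T [524.9  -6.5] [14.6  6.5] z 42.6 yaw 0.446 frame -20.7 117.6
T [ 555.8 -245.4] [33.7  4.2] z 42.8 yaw 0.094 frame -20.6 -123.3
T [569.5 -59.2] [30.1 26.2] z 42.4 yaw 0.136 frame 16.8 59.6
T [ 576.9 -115.4] [30.  25.7] z 42.4 yaw 0.110 frame 16.9 2.9
T [ 585.2 -178.4] [30.  26.4] z 42.4 yaw 0.132 frame 17.1 -60.6
green z pct [15.3 16.1 16.6 17.1 17.9]
```

View pics/wf4.png

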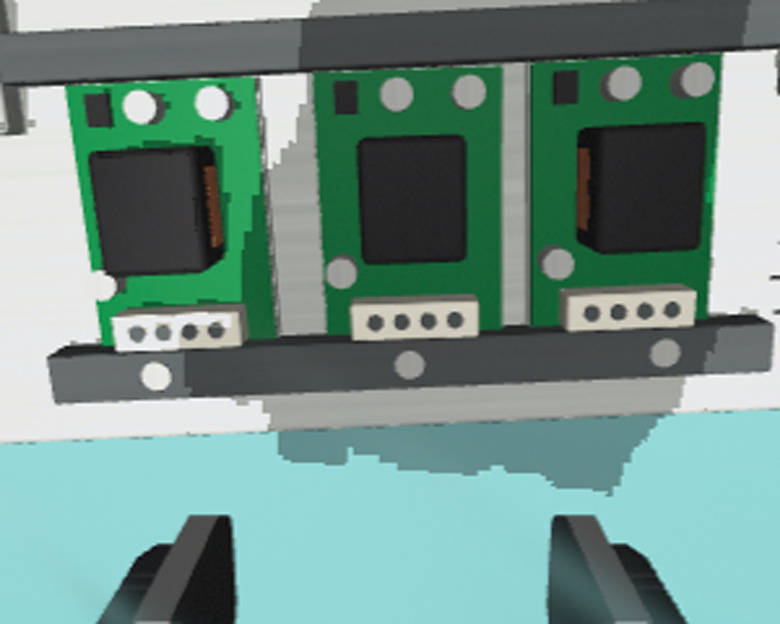

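The middle board is still turned by about 0.02 rad (seen at (410,200) in the zoom). I'll square it with the jaws, then push the rail up again.

Emit:
move_arm:
  deltas:
    - [[-19,0,0],0.025]
    - [[-19,0,0],0.025]
    - [[-19.5,0,0],0]
    - [[0,0,-20],0]
    - [[0,0,-20],0]
  gripper: 0.12

```text
clock: 59.05
tcp_pos: [577.2, -115.4, 91.9]
orientation: [0.001, -0.067, 0.998, -0.0]
force: [0.8, 0.5, -0.6]
gripper_width: 37.3
```

```bash
python3 -c "
from h import *
w()"
```

```text
t 59.05 tcp [ 577.2 -115.4   91.9] yaw(toolx) -3.007 z [ 0.002 -0.    -1.   ] F [ 0.8  0.5 -0.6] w 37.3
```

Emit:
move_arm:
  deltas:
    - [[0,0,-20],0]
    - [[0,0,-15],0]
    - [[0,0,-9],0]
    - [[0,0,0],0]
    - [[0,0,0],0]

```text
clock: 59.68
tcp_pos: [577.1, -115.2, 48.1]
orientation: [0.0, -0.068, 0.998, -0.0]
force: [0.3, 0.2, -0.4]
gripper_width: 37.5
```

Emit:
move_arm:
  deltas:
    - [[0,0,0],0]
    - [[0,0,0],0]
    - [[0,0,0],0]
    - [[0,0,0],0]
    - [[0,0,0],0]
  gripper: 1
  squeeze: 50

```text
clock: 60.3
tcp_pos: [577.3, -115.3, 48.5]
orientation: [0.001, -0.067, 0.998, -0.0]
force: [-1.4, 0.1, 6.9]
gripper_width: 24.7
```

```bash
python3 -c "
from h import *
w(); print(arm.sense()['torque'])"
```

```text
t 60.3 tcp [ 577.3 -115.3   48.5] yaw(toolx) -3.007 z [ 0.001 -0.    -1.   ] F [-1.4  0.1  6.9] w 24.7
[ 0.03447928  0.25391212 -0.0595349 ]
```

Emit:
move_arm:
  deltas:
    - [[0,0,0],0]
    - [[0,0,0],0]
    - [[0,0,0],0]
    - [[0,0,30],0]
    - [[0,0,30],0]
  gripper: 0.12

```text
clock: 60.92
tcp_pos: [576.5, -115.0, 108.2]
orientation: [-0.0, -0.068, 0.998, 0.0]
force: [0.8, -0.3, 0.2]
gripper_width: 37.8
```

Emit:
move_arm:
  deltas:
    - [[20,0,20],0]
    - [[20,0,20],0]
    - [[10,0,20],0]
    - [[0,0,0],0]
    - [[0,0,0],0]

```text
clock: 61.55
tcp_pos: [626.1, -115.2, 166.8]
orientation: [-0.001, -0.068, 0.998, 0.0]
force: [-0.3, -0.6, -0.3]
gripper_width: 37.6
```

```bash
python3 -c "
from h import *
w(); P,p,m=transf()
v,u=np.mgrid[0:420,0:560]
q=(P[...,2]>49)&(P[...,2]<59)&(v<220)&(P[...,1]>-40); q=P[q];print('tab',q.mean(0).round(1),cv2.minAreaRect(q[:,:2].astype(np.float32)))"
```

```text
t 61.55 tcp [ 626.1 -115.2  166.8] yaw(toolx) -3.006 z [-0.001  0.    -1.   ] F [-0.3 -0.6 -0.3] w 37.6
T [ 555.5 -245.1] [33.  3.] z 42.8 yaw 0.132 frame -20.9 -122.9
T [ 585.1 -178.3] [28.9 26.3] z 42.4 yaw 0.136 frame 17.1 -60.5
T [ 577.  -115.6] [29.7 25.7] z 42.4 yaw 0.133 frame 17.0 2.8
T [569.3 -59.1] [29.7 26.3] z 42.4 yaw 0.135 frame 16.6 59.8
green z pct [15.3 16.1 16.6 17.1 18. ]
tab [522.6   4.7  53.8] ((522.33203125, 5.549551963806152), (14.076900482177734, 30.233556747436523), 7.291630268096924)
```

Squared now (0.136, 0.133, 0.135). I'll push the rail up again.

Emit:
move_arm:
  deltas:
    - [[-12,14,0],-0.175]
    - [[-12,14,0],-0.175]
    - [[-12,14,0],-0.175]
    - [[-12,14,0],-0.175]
    - [[-12,14,0],-0.175]
  gripper: -0.3

```text
clock: 62.22
tcp_pos: [565.7, -44.8, 167.0]
orientation: [-0.001, 0.364, 0.931, -0.0]
force: [-1.2, 0.7, -0.6]
gripper_width: 55.4
```

Emit:
move_arm:
  deltas:
    - [[-12,14,0],-0.175]
    - [[-12,14,0],-0.175]
    - [[-12,14,-10],-0.175]
    - [[-8,8,-15],-0.175]
    - [[0,0,-15],0]

```text
clock: 62.85
tcp_pos: [522.0, 5.3, 126.7]
orientation: [-0.0, 0.659, 0.753, -0.0]
force: [0.4, -0.3, -0.1]
gripper_width: 55.4
```

```bash
python3 -c "
from h import *
w()"
```

```text
t 62.85 tcp [522.    5.3 126.7] yaw(toolx) 1.704 z [-0.001 -0.    -1.   ] F [ 0.4 -0.3 -0.1] w 55.4
```

Emit:
move_arm:
  deltas:
    - [[0.5,0,-25],0]
    - [[0,0,-25],0]
    - [[0,0,-20],0]
    - [[0,0,-7],0]
    - [[0,0,0],0]

```text
clock: 63.48
tcp_pos: [523.2, 4.5, 50.4]
orientation: [-0.0, 0.659, 0.752, -0.0]
force: [0.8, -0.2, -0.0]
gripper_width: 55.5
```

Emit:
move_arm:
  deltas:
    - [[0,0,0],0]
    - [[0,0,0],0]
    - [[0,0,0],0]
    - [[0,0,0],0]
    - [[0,0,0],0]
  gripper: 1
  squeeze: 60

```text
clock: 64.1
tcp_pos: [522.6, 4.7, 51.4]
orientation: [-0.0, 0.659, 0.752, -0.0]
force: [-10.0, -1.5, 16.4]
gripper_width: 13.1
```

Emit:
move_arm:
  deltas:
    - [[0.5,0.1,0.5],0]
    - [[0.5,0.1,0.5],0]
    - [[0.5,0.1,0],0]
    - [[0,0,0],0]
    - [[0,0,0],0]

```text
clock: 64.72
tcp_pos: [522.6, 4.8, 51.4]
orientation: [-0.001, 0.659, 0.752, -0.002]
force: [-13.4, -2.1, 7.1]
gripper_width: 12.8
```

Emit:
move_arm:
  deltas:
    - [[0.5,0.1,0],0]
    - [[0.5,0.1,0],0]
    - [[0,0,0],0]
    - [[0,0,0],0]
    - [[0,0,0],0]

```text
clock: 65.35
tcp_pos: [522.7, 4.8, 51.4]
orientation: [-0.002, 0.659, 0.752, -0.002]
force: [-20.9, -3.4, 14.4]
gripper_width: 12.4
```

The stop position is unchanged at about 20 N, so the boards are snug. I'll release and go to the knob.

Emit:
move_arm:
  deltas:
    - [[-1,0,0],0]
    - [[0,0,0],0]
    - [[0,0,0],0]
    - [[0,0,0],0]
    - [[0,0,0],0]
  gripper: -0.3

```text
clock: 65.97
tcp_pos: [524.9, 5.4, 51.7]
orientation: [0.0, 0.659, 0.752, -0.0]
force: [0.3, 0.2, 1.2]
gripper_width: 55.5
```

Emit:
move_arm:
  deltas:
    - [[0,0,30],0]
    - [[0,0,50],0]
    - [[0,-30,30],0.17]
    - [[5,-30,20],0.17]
    - [[5,-30,0],0.17]

```text
clock: 66.6
tcp_pos: [535.7, -85.6, 183.5]
orientation: [0.001, 0.446, 0.895, 0.0]
force: [-0.2, -0.1, -0.9]
gripper_width: 55.4
```

Emit:
move_arm:
  deltas:
    - [[10,-30,0],0.17]
    - [[10,-30,0],0.18]
    - [[2,-20,0],0.18]
    - [[0,-20,0],0.18]
    - [[0,-10,0],0.17]

```text
clock: 67.22
tcp_pos: [556.6, -195.9, 181.5]
orientation: [-0.0, 0.023, 1.0, -0.0]
force: [-0.5, 0.0, 0.4]
gripper_width: 55.5
```

```bash
python3 -c "
from h import *
w(); grab('wrist','wk3'); p,d,C=grab('wrist'); P,u,v=cloud(C,d)
q=(P[...,2]>60)&(P[...,2]<72)&(v<260)&(P[...,1]<-180); q=P[q];print('knob',len(q),q.mean(0).round(1),cv2.minAreaRect(q[:,:2].astype(np.float32)))"
```

```text
t 67.22 tcp [ 556.6 -195.9  181.5] yaw(toolx) 3.096 z [-0. -0. -1.] F [-0.5  0.   0.4] w 55.5
knob 847 [ 555.4 -250.4   65.8] ((556.6000366210938, -251.09967041015625), (34.30381774902344, 14.397027015686035), 6.8789544105529785)
```

View pics/wk3.png

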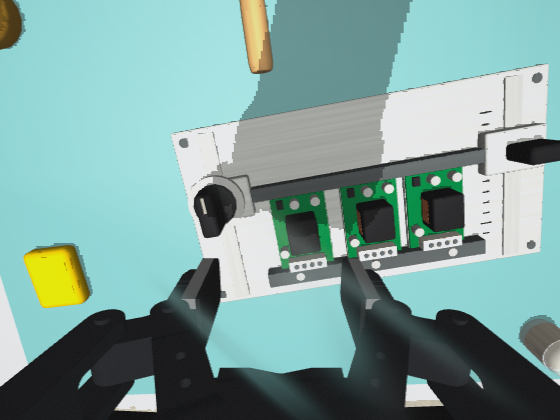

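The knob is at (215,205), still loose. I'll grip it.

Emit:
move_arm:
  deltas:
    - [[0,-18,0],0.06]
    - [[0,-18,0],0.06]
    - [[0,-19,-20],0.054]
    - [[0,0,-25],0]
    - [[0,0,-25],0]

```text
clock: 67.95
tcp_pos: [556.9, -249.1, 110.9]
orientation: [0.0, -0.06, 0.998, 0.0]
force: [0.3, 0.1, 0.0]
gripper_width: 55.4
```

```bash
python3 -c "
from h import *
w()"
```

```text
t 67.95 tcp [ 556.9 -249.1  110.9] yaw(toolx) -3.022 z [ 0.  0. -1.] F [0.3 0.1 0. ] w 55.4
```

Emit:
move_arm:
  deltas:
    - [[0,0,-25],0]
    - [[0,0,-15],0]
    - [[0,0,-6],0]
    - [[0,0,0],0]
    - [[0,0,0],0]

```text
clock: 68.58
tcp_pos: [557.2, -249.8, 66.5]
orientation: [0.001, -0.062, 0.998, -0.0]
force: [0.4, -0.7, 0.7]
gripper_width: 55.3
```

Emit:
move_arm:
  deltas:
    - [[0,0,0],0]
    - [[0,0,0],0]
    - [[0,0,0],0]
    - [[0,0,0],0]
    - [[0,0,0],0]
  gripper: 1
  squeeze: 50

```text
clock: 69.2
tcp_pos: [557.0, -250.7, 66.2]
orientation: [0.0, -0.062, 0.998, -0.001]
force: [-0.6, -5.2, 6.2]
gripper_width: 13.4
```

```bash
python3 -c "
from h import *
w()"
```

```text
t 69.2 tcp [ 557.  -250.7   66.2] yaw(toolx) -3.018 z [ 0.001 -0.001 -1.   ] F [-0.6 -5.2  6.2] w 13.4
```

Emit:
move_arm:
  deltas:
    - [[0.3,0,0],-0.14]
    - [[0,0,0],-0.14]
    - [[0,0,0],-0.14]
    - [[0,0,0],-0.14]
    - [[0,0,0],-0.14]

```text
clock: 69.82
tcp_pos: [557.1, -251.2, 66.3]
orientation: [0.001, 0.287, 0.958, -0.001]
force: [-1.0, -7.7, 4.5]
gripper_width: 12.8
```

Emit:
move_arm:
  deltas:
    - [[0,0,0],-0.14]
    - [[0,0,0],-0.14]
    - [[0,0,0],-0.14]
    - [[0,0,0],-0.14]
    - [[0,0,0],-0.14]

```text
clock: 70.45
tcp_pos: [556.7, -251.6, 66.3]
orientation: [0.001, 0.598, 0.802, -0.001]
force: [-4.4, -10.0, 5.3]
gripper_width: 13.1
```

```bash
python3 -c "
from h import *
w(); print(arm.sense()['torque'])"
```

```text
t 70.45 tcp [ 556.7 -251.6   66.3] yaw(toolx) 1.86 z [ 0.    -0.002 -1.   ] F [ -4.4 -10.    5.3] w 13.1
[-1.96925121  0.89206091  0.30352634]
```

Emit:
move_arm:
  deltas:
    - [[0,0,0],-0.06]
    - [[0,0,0],-0.05]
    - [[0,0,0],0]
    - [[0,0,0],0]
    - [[0,0,0],0]

```text
clock: 71.08
tcp_pos: [556.7, -251.6, 66.3]
orientation: [0.001, 0.638, 0.77, -0.001]
force: [-5.4, -10.8, 7.0]
gripper_width: 12.8
```

```bash
python3 -c "
from h import *
w(); print(arm.sense()['torque'])"
```

```text
t 71.08 tcp [ 556.7 -251.6   66.3] yaw(toolx) 1.757 z [-0.    -0.003 -1.   ] F [ -5.4 -10.8   7. ] w 12.8
[-2.32789299  1.12327058  1.99039027]
```

At the stop (torque 2 N m). I'll release and check everything.

Emit:
move_arm:
  deltas:
    - [[0,0,0],0]
    - [[0,0,0],0]
    - [[0,0,0],0]
    - [[0,0,30],0]
    - [[0,0,40],0]
  gripper: -0.3

```text
clock: 71.7
tcp_pos: [556.7, -249.3, 135.8]
orientation: [-0.001, 0.639, 0.769, -0.0]
force: [0.3, -0.3, -0.1]
gripper_width: 55.5
```

Emit:
move_arm:
  deltas:
    - [[10,20,20],0.17]
    - [[10,20,20],0.17]
    - [[10,20,10],0.17]
    - [[10,20,0],0.17]
    - [[5,10,0],0.17]

```text
clock: 72.32
tcp_pos: [602.7, -158.1, 185.8]
orientation: [0.0, 0.261, 0.965, 0.0]
force: [0.3, -1.2, -0.2]
gripper_width: 55.9
```

Emit:
move_arm:
  deltas:
    - [[10,20,0],0.17]
    - [[10,20,0],0.17]
    - [[0,0,0],0.1]
    - [[0,0,0],0]
    - [[0,0,0],0]

```text
clock: 72.95
tcp_pos: [622.0, -120.0, 185.7]
orientation: [-0.0, 0.049, 0.999, -0.0]
force: [-0.1, 0.2, -0.2]
gripper_width: 55.6
```

```bash
python3 -c "
from h import *
w(); grab('wrist','wf5'); P,p,m=transf()
v,u=np.mgrid[0:420,0:560]
q=(P[...,2]>49)&(P[...,2]<59)&(v<220)&(P[...,1]>-40); q=P[q];print('tab',q.mean(0).round(1),cv2.minAreaRect(q[:,:2].astype(np.float32)))
q=(P[...,2]>60)&(P[...,2]<72)&(v<260)&(P[...,1]<-180); q=P[q];print('knob',len(q),q.mean(0).round(1),cv2.minAreaRect(q[:,:2].astype(np.float32)))"
```

```text
t 72.95 tcp [ 622.  -120.   185.7] yaw(toolx) 3.043 z [-0. -0. -1.] F [-0.1  0.2 -0.2] w 55.6
T [569.7 -59. ] [30.1 26.3] z 42.4 yaw 0.139 frame 17.0 59.8
T [ 577.2 -115.7] [30. 26.] z 42.4 yaw 0.134 frame 17.2 2.6
T [ 585.6 -178.3] [30.1 26.4] z 42.4 yaw 0.129 frame 17.5 -60.5
green z pct [15.3 16.1 16.6 17.1 18. ]
tab [523.    4.9  53.9] ((522.8046264648438, 5.762746810913086), (14.04725456237793, 29.81961441040039), 7.744955539703369)
knob 995 [ 556.8 -249.3   65.9] ((556.835693359375, -250.82937622070312), (14.111196517944336, 34.41866683959961), 17.248409271240234)
```

View pics/wf5.png

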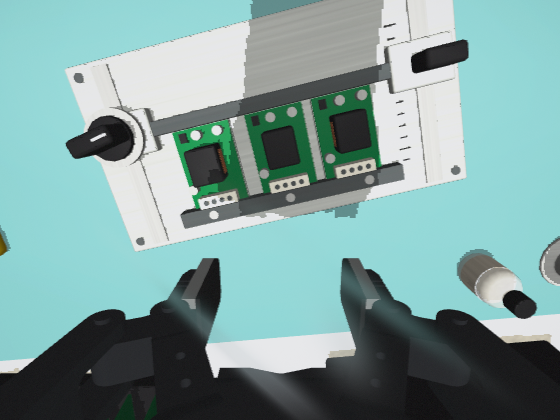

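The knob reads 1.40 rad (tight), and the rail and boards are aligned. I'll back off for a final top view.

Emit:
move_arm:
  deltas:
    - [[-20,40,10],0]
    - [[-20,40,10],0]
    - [[-30,40,10],0]
    - [[-30,50,0],0]
    - [[-30,50,0],0]

```text
clock: 73.68
tcp_pos: [491.1, 101.6, 216.0]
orientation: [0.0, 0.049, 0.999, 0.0]
force: [0.8, 1.4, 0.3]
gripper_width: 55.5
```

Emit:
move_arm:
  deltas:
    - [[-20,50,0],0]
    - [[-20,50,0],0]
    - [[-20,50,0],0]
    - [[-20,50,0],0]
    - [[0,0,0],0]

```text
clock: 74.3
tcp_pos: [410.1, 303.9, 215.8]
orientation: [-0.0, 0.046, 0.999, 0.001]
force: [1.0, -0.2, 0.5]
gripper_width: 55.6
```

```bash
python3 -c "
from h import *
w(); grab('top','tf'); grab('wrist','wf6')"
```

```text
t 74.3 tcp [410.1 303.9 215.8] yaw(toolx) 3.05 z [-0.     0.001 -1.   ] F [ 1.  -0.2  0.5] w 55.6
```

View pics/tf.png

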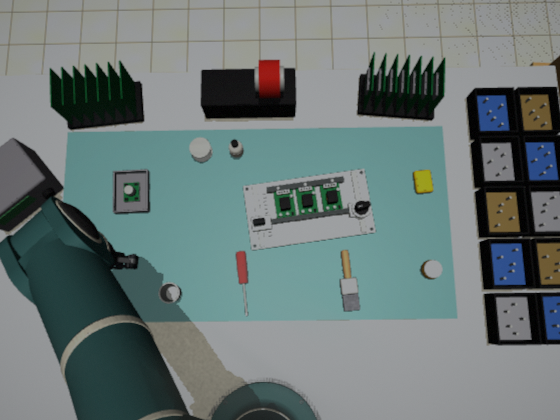

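View pics/wf6.png

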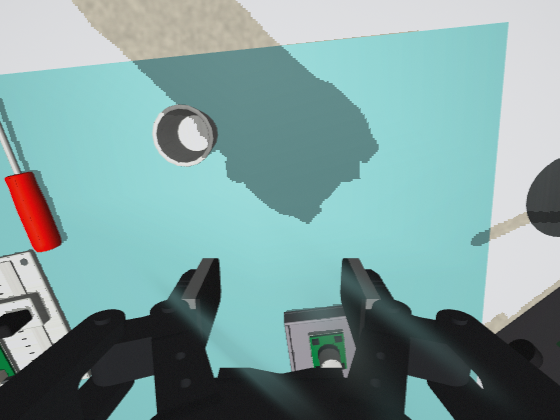

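The top view shows the module in the tray (132,191), all three boards between the rails at (284,204), (307,200) and (331,197), and the bystanders where they were at the start.

```bash
python3 -c "
from h import *
print(arm.sign_off())"
```

```text
the job is handed in; nothing more can be done
None
```

The job is done and handed in at about 74 s of the 210 s allowed. The order was:
1. Loosened the clamp fully.
2. Slid the rail open to its stop.
3. Laid the module in the grey tray.
4. Laid the three boards side by side on the plate, connectors to the fixed rail.
5. Pushed the rail up snug with the clamp still loose.
6. Turned the knob to its tight stop.

Two things needed mending on the way:
- **First board:** it was knocked about 35 mm back after I had placed it, so I re-placed it.
- **Middle board:** it was still turned by about 0.02 rad after the first rail push. I squared it with the jaws and pushed the rail up again; it stopped at the same place with about 20 N.

Last checks:
- **Boards:** all flat, and within 0.01 rad of parallel to the rails. The transformers sit at frame x 17.0, 17.2 and 17.5 mm, where 17 is expected.
- **Rail:** moved about 40 mm from open, which leaves a 70 mm gap for the 70 mm boards.
- **Knob:** reads about 1.40 rad, fully tight.
- **Module:** flat in the tray.
- **Other things:** the final top view showed them where they were at the start; I compared this by eye only.

No check failed at the end.

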